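# Dry-fit two shoe heels and set the nails between them

## Task

Two shoes stand sole up on last jacks, waiting for new heels: dry-fit each one by setting its own heel block on the bare heel seat and its own rubber top piece on top of the block, the larger parts on the large shoe and the smaller on the small one, straight edges towards the toe and all outlines in line. Also stand the round tin of heel nails upright on the bench, midway between the two jacks, ready for nailing. Do not knock the hammer, the pincers or the cement can out of place.

Things in the scene. Friction and masses are not known exactly. Their poses are not given: they have to be found in the camera images.
- large_shoe: Large dark red shoe, 285 mm long, sole up on a last jack bolted to the bench. Origin on the bench under the jack's column; x to the toe, z up. Bare heel seat: level, D-shaped, 64 mm wide (y), 66 long (x), straight edge to the toe, centre at (-40, 0, 170) mm. From there the sole climbs to 28 mm above the seat at the ball (100 mm wide); toe end at x = 212 mm. Jack base 130 x 100 x 10 mm.
- small_shoe: Small dark red shoe, 240 mm long, sole up on its own bolted last jack. Origin on the bench under the jack's column; x to the toe, z up. Bare heel seat: level, D-shaped, 46 mm wide (y), 48 long (x), straight edge to the toe, centre at (-40, 0, 155) mm. From there the sole climbs to 41 mm above the seat at the ball (82 mm wide); toe end at x = 176 mm. Jack base 130 x 100 x 10 mm.
- large_block: Heel block of the large shoe: brown stacked leather, D-shaped, 64 mm wide (y), 66 mm long (x), 22 mm high, 80 g. Origin: centre of the underside (middle of the length and width); x points to the straight edge, the round end is at -x; the two sides are parallel from about x = -14 mm to +33 mm. It lies underside down.
- small_block: Heel block of the small shoe: brown stacked leather, D-shaped, 46 mm wide (y), 48 mm long (x), 35 mm high, 65 g. Origin: centre of the underside; x points to the straight edge, the round end is at -x; sides parallel from about x = -10 mm to +24 mm.
- large_top_piece: Top piece of the large heel: flat black rubber, D-shaped, 64 mm wide (y), 66 mm long (x), 6 mm thick, 28 g. Origin: centre of the underside; x points to the straight edge. Lies flat on the bench.
- small_top_piece: Top piece of the small heel: flat black rubber, D-shaped, 46 mm wide (y), 48 mm long (x), 6 mm thick, 16 g. Origin: centre of the underside; x points to the straight edge. Lies flat on the bench.
- nail_tin: Round closed metal tin of heel nails, 62 mm in diameter, 36 mm high, 180 g. Origin: centre of the underside, z up through the lid.
- hammer: Shoemaker's hammer, wooden handle and dark steel head, about 220 mm long, 34 mm high, lying on the bench; a bystander. Origin: on the bench about mid-length; x points along the handle to the head.
- pincers: Lasting pincers of dark steel with black grips, about 200 mm long and 75 mm across the grips, 18 mm high, lying on the bench; a bystander. Origin: on the bench about mid-length; x points to the jaws.
- cement_can: Round grey cement can with a metal lid, 82 mm in diameter, 71 mm high, on the bench; a bystander. Origin: centre of the underside.
Not all that is in view belongs to the job. What is shaped like the large_block but blue, orange or yellow is not meant.

How it is judged:
At the end, for the whole second after the job is handed in: Each block and top piece lies flat on its own shoe's seat, within 9 mm along and across (top piece within 8 mm of its block), straight edge to the toe within 0.2 rad. The tin stands on the bench within 260 mm of both columns and 120 mm along either shoe. All at rest (x of large_block in the frame of large_shoe between -0.049 and -0.031 m and y of large_block in the frame of large_shoe between -0.009 and 0.009 m and z of large_block in the frame of large_shoe between 0.166 and 0.174 m and angle between the x axis of each of large_block, large_top_piece and the x axis of large_shoe, either way round below 0.2 rad and x of large_shoe in the frame of large_block above 0.02 m and angle between each of large_block, large_top_piece, small_block, small_top_piece's own z axis and vertical below 0.08 rad and x of large_top_piece in the frame of large_shoe between -0.049 and -0.031 m and y of large_top_piece in the frame of large_shoe between -0.009 and 0.009 m and z of large_top_piece in the frame of large_shoe between 0.188 and 0.196 m and x of large_shoe in the frame of large_top_piece above 0.02 m and x of large_top_piece in the frame of large_block between -0.008 and 0.008 m and y of large_top_piece in the frame of large_block between -0.008 and 0.008 m and x of small_block in the frame of small_shoe between -0.049 and -0.031 m and y of small_block in the frame of small_shoe between -0.009 and 0.009 m and z of small_block in the frame of small_shoe between 0.151 and 0.159 m and angle between the x axis of each of small_block, small_top_piece and the x axis of small_shoe, either way round below 0.2 rad and x of small_shoe in the frame of small_block above 0.02 m and x of small_top_piece in the frame of small_shoe between -0.049 and -0.031 m and y of small_top_piece in the frame of small_shoe between -0.009 and 0.009 m and z of small_top_piece in the frame of small_shoe between 0.186 and 0.194 m and x of small_shoe in the frame of small_top_piece above 0.02 m and x of small_top_piece in the frame of small_block between -0.008 and 0.008 m and y of small_top_piece in the frame of small_block between -0.008 and 0.008 m and horizontal distance between nail_tin and large_shoe below 0.26 m and x of nail_tin in the frame of large_shoe between -0.12 and 0.12 m and horizontal distance between nail_tin and small_shoe below 0.26 m and x of nail_tin in the frame of small_shoe between -0.12 and 0.12 m and height (world z) of nail_tin between -0.005 and 0.005 m and angle between nail_tin's own z axis and vertical below 0.1 rad and linear speed of each of large_block, small_block, large_top_piece, small_top_piece, nail_tin below 0.02 m/s); the robot touches nothing.
It fails at once if the hammer is moved by more than 30 mm (distance of hammer from where it was at the start of the episode above 0.03 m).
It fails at once if the pincers is moved by more than 30 mm (distance of pincers from where it was at the start of the episode above 0.03 m).
It fails at once if the cement can is moved by more than 30 mm (distance of cement_can from where it was at the start of the episode above 0.03 m).
It also fails if it takes over 134 s, if anything falls off the work surface, if the arm or the gripper's body presses on something with over 40 N, if the wrist force passes 120 N, or if a joint passes its speed limit or range.

## Robot

A 6-joint arm with a two-finger parallel gripper is mounted at the origin on the work surface. World frame = base frame: x ahead of the robot, y to its left, z up, the work surface at z = 0. Lengths are in m, angles in rad, forces in N, time in s.
With the tool pointing down it reaches from about 0.425 to 0.95 m from the base axis. Payload 3.5 kg.
Tool frame: the origin (TCP) lies midway between the tips of the shut fingers; the grasp point (between the pads) lies 19 mm behind it; z points along the fingers, y is the direction in which the jaws open and shut (so a half turn about z gives the same grasp; the last joint's range is limited). The gripper opens to 85 mm and grips with 20 to 120 N. Pads are 22 mm wide; open, the fingers measure 114 mm over their backs; the gripper's body (76 mm by 85 mm) begins 54 mm behind the grasp point. The pads swing forward as they close: fully open they stand 13 mm farther back than shut.
Start: joints at [1.19, 0.286, 1.577, -0, 1.279, -0.15], TCP at [0.154, 0.657, 0.205] pointing down, gripper open.
Joint ranges: [-2.77, 2.77], [-0.9, 2.22], [0.21, 2.48], [-1.53, 4.67], [0.24, 2.81], [-2.84, 2.84]. Speed limits (rad/s): [2.79, 2.79, 3.14, 3.14, 3.14, 3.14].

## Interface

Orientations are given as a unit quaternion [x, y, z, w].
In Python, from plant import ctrl gives the robot as it stands.
- The arm moves only by the tool apply_moves, never from a script. Its argument "moves" is a list that holds one entry, the list of rows, each a list of 7 numbers: the shift along the tool's x, y, z in m, then the turn, a rotation vector about the tool's x, y, z in degrees, then the gripper's target within -1 to 1 (shut at 1, half-way at 0, fully open at -1). In form: [[[tx, ty, tz, ax, ay, az, hand], ...]]. A call has 1 to 12 rows; each row shifts and turns the pose as measured when the row begins, along the tool's axes as they then stand; what a row does not reach is not made up. A row lasts 1/10 s, in which the tool goes at most 50 mm and 8.59 degrees, less where a joint would pass 70% of its speed; a pose out of reach is approached as far as the arm can. A call with a gripper value outside its range is refused whole. The fingers move at their own pace and stop on an object; "force" is the grip in N (left out, the last holds). Time passes only in rows, so rows that do not move let the fingers close. It gives the time, the measured TCP pose, the force and the opening at its end, in the units of the state.
- ctrl.get_state(): the state, without advancing time (a new reading comes with each control period).
- ctrl.read_camera(name): name is "side" or "top"; returns the picture (420x560x3 uint8, red, green, blue); there is no depth.
- ctrl.get_calibration(name): a dict with "camera_matrix" (3x3 intrinsics, pixels), "cam_to_world" (4x4, takes a point from camera to world coordinates). Camera axes: x right, y up, looking along -z (the intrinsics and any distortion apply to the point x, -y, -z); pixel columns grow to the right and rows downward; lengths in m; the calibration is good to about 2 mm. A picture is of the moment at which its call begins. get_calibration takes no time and is no camera call.
- ctrl.sign_off(): hands the job in, once; it reports no verdict.
The state is a dict: "time": time; "qpos": joint angles; "dq": joint speeds; "joint_efforts": joint torques, N m; "eef_pos": TCP position; "tcp_rot": TCP orientation; "contact_force": force on the tool from outside, world axes, zero at the start; "wrist_torque": the same for the moment, N m; "opening": opening from 0.0 (shut) to 1.0 (fully open).
Only numpy, scipy, OpenCV 4.12 (cv2) and the standard library are available. Lean on these libraries where they do the work, as an engineer would, in place of code of your own. Each camera call takes 0.05 s, during which the arm holds its last target. There are 200 camera calls.

## Working session

There is one attempt and no reset: what is moved stays moved. The work goes in short steps, Python scripts to look and compute and a tool call to move; the robot and the scene stay as the last step left them, time stands still between calls to the robot, and variables do not carry over. Pictures are saved under pics/ and viewed, about 12 in all and at most 16, crops included, and the job is handed in when it is done.

Besides the shell and the picture viewer there is one more tool, called after ">>>" as name(argument=value, ...), one argument or row to a line, values as JSON. apply_moves: Moves the arm, as the interface text tells. Its arguments: {"type":"object","properties":{"moves":{"type":"array","items":{"type":"array","items":{"type":"array","items":{"type":"number"}}}},"force":{"type":"number"}},"required":["moves"]}

```bash
ls; mkdir -p pics
python3 - <<'E'
from plant import ctrl
import cv2,numpy as np
for n in("top","side"):
    im=ctrl.read_camera(n); cv2.imwrite(f"pics/{n}0.png",im[:,:,::-1])
    c=ctrl.get_calibration(n); print(n,{k:np.round(v,4).tolist() if not isinstance(v,str) else v for k,v in c.items()})
print(ctrl.get_state())
E
```

```text
pics
top {'camera_matrix': [[444.5009, 0.0, 281.245], [0.0, 444.5009, 211.0609], [0.0, 0.0, 1.0]], 'cam_to_world': [[-0.01, 0.9975, -0.07, 0.4108], [-0.9999, -0.0109, -0.0121, 0.0228], [-0.0129, 0.0698, 0.9975, 1.3087], [0.0, 0.0, 0.0, 1.0]]}
side {'camera_matrix': [[540.2211, 0.0, 277.9491], [0.0, 540.2211, 201.6123], [0.0, 0.0, 1.0]], 'cam_to_world': [[0.9255, 0.2091, -0.3159, 0.0228], [-0.3782, 0.5583, -0.7384, -1.0832], [0.022, 0.8028, 0.5958, 0.9586], [0.0, 0.0, 0.0, 1.0]]}
{'time': 0.1, 'qpos': array([ 1.18999123e+00,  2.87132996e-01,  1.57804205e+00,  1.25013243e-05,
        1.27858762e+00, -1.50051737e-01]), 'dq': array([ 0.00038622, -0.00290206, -0.00552938,  0.00031599, -0.00011037,
        0.00084732]), 'joint_efforts': array([ 6.30588038e-04, -4.07301199e+01, -2.93698597e+01, -8.34039474e-05,
        3.47433161e-03,  7.01611270e-06]), 'eef_pos': array([0.15413675, 0.65649603, 0.20344207]), 'tcp_rot': array([ 1.15122599e-01,  9.93350698e-01, -1.04543734e-03, -2.90395274e-04]), 'contact_force': array([0.39914995, 0.21923022, 1.44166439]), 'wrist_torque': array([-0.00804749,  0.00297672,  0.02091707]), 'opening': 0.9983793240385933}
```

View pics/top0.png

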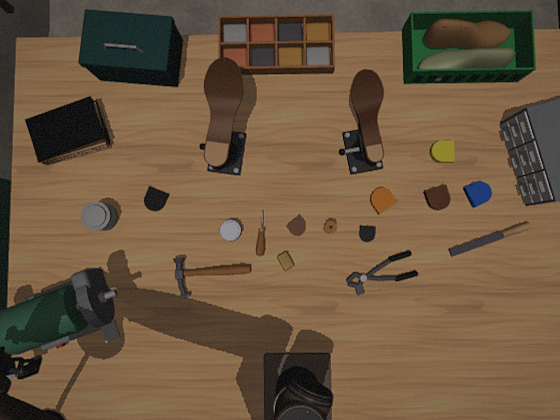

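View pics/side0.png

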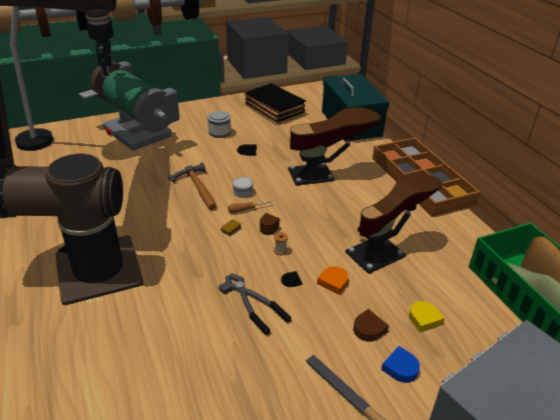

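Top view: the shoes' heels are at (217,155) large and (372,152) small. Brown D at (437,196) is the large block; the blue (478,193), orange (383,200) and yellow (443,151) ones are decoys. Small block is near (297,225). Black pieces: large (155,198), small (367,232). Nail tin (230,230); cement can (97,215). I'll confirm with enlarged crops.

Run:
```python
import cv2,numpy as np
t=cv2.imread("pics/top0.png");s=cv2.imread("pics/side0.png")
def g(im,a,b,c,d,f): 
    r=cv2.resize(im[b:d,a:c],None,fx=f,fy=f,interpolation=cv2.INTER_CUBIC); return np.clip(255*(r/255.)**.6,0,255).astype(np.uint8)
A=g(t,140,130,240,250,4);B=g(t,280,130,380,250,4)
cv2.imwrite("pics/c1.png",np.hstack([A,B]))
A=g(s,220,165,320,315,4)[:600];B=g(t,355,140,500,250,2.75);C=g(s,320,250,465,360,2.7)
h=np.zeros((600,800,3),np.uint8);h[:600,:400]=A;h[:B.shape[0],400:400+B.shape[1]]=B[:, :400];h[303:303+297,400:400+C.shape[1]]=C[:297,:400]
cv2.imwrite("pics/c2.png",h)
```

```text
(no output)
```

View pics/c1.png

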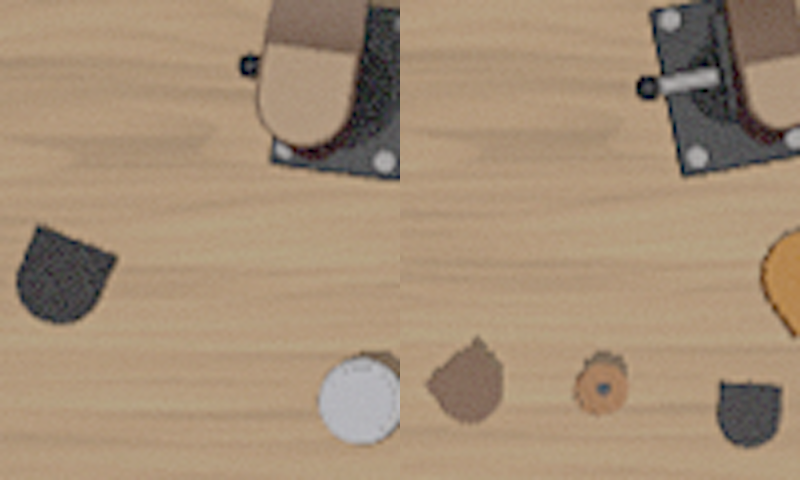

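View pics/c2.png

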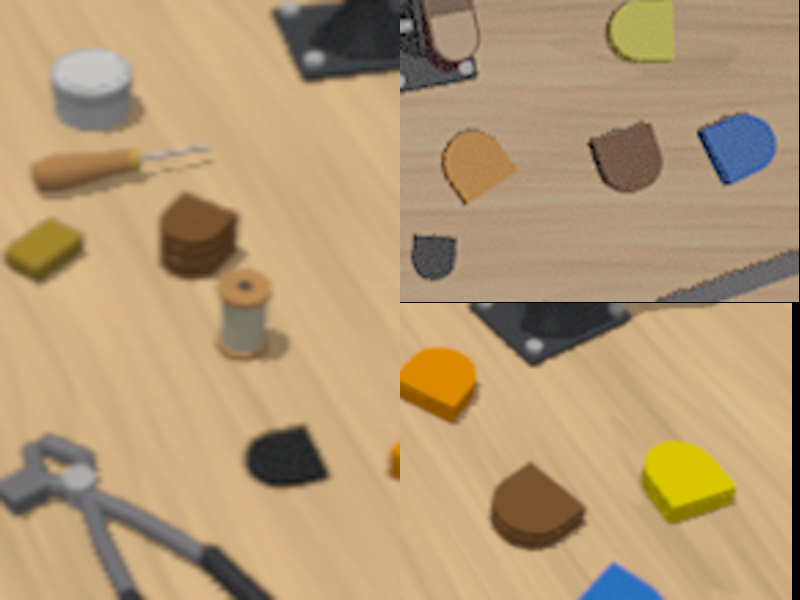

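The crops confirm it: the brown D blocks, large at top-view (437,196) and small at (297,225), lie face up. The black pieces lie flat and the tin is upright at (230,230). Now I'll measure.

```bash
cat > h.py <<'E'
from plant import ctrl
import cv2,numpy as np
def ray(n,px,z):
    c=ctrl.get_calibration(n);K=np.array(c["camera_matrix"]);T=np.array(c["cam_to_world"])
    px=np.atleast_2d(px).astype(float); z=np.asarray(z,float)
    d=np.c_[(px[:,0]-K[0,2])/K[0,0],-(px[:,1]-K[1,2])/K[1,1],-np.ones(len(px))]@T[:3,:3].T
    return T[:3,3]+d*((z-T[2,3])/d[:,2])[:,None]
def blob(mask,seed,r=25):
    m=np.zeros_like(mask);x,y=seed;m[y-r:y+r,x-r:x+r]=mask[y-r:y+r,x-r:x+r]
    m=cv2.resize(m,None,fx=4,fy=4,interpolation=cv2.INTER_CUBIC);m=(m>127).astype(np.uint8)
    cs,_=cv2.findContours(m,cv2.RETR_EXTERNAL,cv2.CHAIN_APPROX_NONE)
    k=max(cs,key=cv2.contourArea)[:,0,:].astype(float)
    return (k+.5)/4-.5
def dshape(n,k,z):
    p=ray(n,k,z)[:,:2]; h=cv2.convexHull((p*1000).astype(np.float32))
    (c,s,a)=cv2.minAreaRect(h); M=cv2.moments(h); g=np.array([M['m10'],M['m01']])/M['m00']
    c=np.array(c);d=g-c;ax=[np.deg2rad(a+90*i) for i in range(4)]
    b=max(ax,key=lambda t:d@[np.cos(t),np.sin(t)])
    return np.round(c,1),np.round(s,1),round((np.rad2deg(b)+180)%360-180,1),np.round(d,1)
E
python3 - <<'E'
from h import *
t=cv2.imread("pics/top0.png");hsv=cv2.cvtColor(t,cv2.COLOR_BGR2HSV)
for nm,p in dict(lb=(437,196),lbside=(426,202),sb=(297,227),lt=(155,200),st=(367,233),lseat=(216,155),sseat=(372,152),wood=(200,190),lsole=(222,110),ssole=(367,110),tin=(230,230)).items():
    print(nm,np.median(hsv[p[1]-2:p[1]+3,p[0]-2:p[0]+3].reshape(-1,3),0))
v=hsv[:,:,2]
def M(c): return (c).astype(np.uint8)*255
for nm,seed,th,z in (("lb",(437,196),95,.022),("sb",(297,227),110,.035),("lt",(155,200),70,.006),("st",(367,233),70,.006)):
    for d in(-10,0,15):
        k=blob(M(v<th+d),seed); print(nm,th+d,dshape("top",k,z))
k=blob(M((hsv[:,:,1]<60)&(v>110)),(230,230));print("tin",ray("top",k,.036)[:,:2].min(0),ray("top",k,.036)[:,:2].max(0))
E
```

```text
lb [ 11. 138.  70.]
lbside [ 15. 116. 111.]
sb [ 11. 116.  86.]
lt [53. 34. 31.]
st [39. 20. 36.]
lseat [ 14. 105. 135.]
sseat [ 14. 107. 135.]
wood [ 16. 111. 143.]
lsole [ 11. 113.  77.]
ssole [ 12. 137.  58.]
tin [123.   9. 150.]
lb 85 (array([ 535.3, -413.9]), array([69.8, 71.3]), np.float64(16.5), array([2.6, 0.9]))
lb 95 (array([ 535.3, -413.9]), array([69.8, 71.3]), np.float64(16.5), array([2.4, 0.8]))
lb 110 (array([ 535.7, -413.7]), array([70.6, 73.1]), np.float64(16.3), array([2. , 0.3]))
sb 100 (array([458.9,  -7.1]), array([48.6, 54.8]), np.float64(134.2), array([-0.1,  1.3]))
sb 110 (array([456.6,  -7.6]), array([50.4, 55.9]), np.float64(38.1), array([1.5, 1.9]))
sb 125 (array([458.2,  -6.4]), array([52.6, 56.8]), np.float64(44.2), array([0.2, 1.4]))
lt 60 (array([540.4, 411.7]), array([66.5, 64.7]), np.float64(-22.3), array([ 2.5, -0.6]))
lt 70 (array([540.5, 411.8]), array([66.8, 64.7]), np.float64(-22.3), array([ 2.7, -0.6]))
lt 85 (array([540.4, 412.1]), array([67.5, 67.7]), np.float64(-22.9), array([ 3.2, -1.2]))
st 60 (array([ 434.4, -209.6]), array([46.6, 47.4]), np.float64(-5.4), array([ 2. , -0.3]))
st 70 (array([ 434.5, -209.6]), array([46.6, 47.5]), np.float64(-5.0), array([ 1.9, -0.1]))
st 85 (array([ 435.2, -211.2]), array([48.9, 49. ]), np.float64(-1.3), array([1.3, 0.5]))
tin [0.41750668 0.15596855] [0.47710756 0.21555849]
```

Run:
```python
from h import *
f={n:np.mean([ctrl.read_camera(n).astype(float) for _ in range(8)],0)[:,:,::-1] for n in("top","side")}
np.savez("avg.npz",**f); t=f["top"].astype(np.uint8);s=f["side"].astype(np.uint8)
hsv=cv2.cvtColor(t,cv2.COLOR_BGR2HSV);v=hsv[:,:,2]
M=lambda c:c.astype(np.uint8)*255
for lo,hi in((50,100),(55,100),(60,100)): print("lb",lo,dshape("top",blob(M((v>lo)&(v<hi)),(437,196)),.022))
for lo,hi in((60,105),(70,105),(75,110),(50,105)): print("sb",lo,dshape("top",blob(M((v>lo)&(v<hi)&(hsv[:,:,0]<14)),(297,227),18),.035))
def g(im,a,b,w,h_,f): return np.clip(255*(cv2.resize(im[b:b+h_,a:a+w],None,fx=f,fy=f,interpolation=cv2.INTER_CUBIC)/255.)**.7,0,255).astype(np.uint8)
cv2.imwrite("pics/c3.png",np.vstack([np.hstack([g(t,195,125,50,50,8)[:300 if 0 else 400],g(t,345,125,50,50,8)])[120:360], np.hstack([g(s,280,105,100,90,4),g(s,345,185,100,90,4)])]))
```

```text
lb 50 (array([ 536.7, -417.6]), array([70.1, 66.1]), np.float64(19.9), array([1.6, 1.6]))
lb 55 (array([ 536.7, -417.6]), array([70.1, 66.1]), np.float64(19.9), array([1.6, 1.6]))
lb 60 (array([ 536.8, -418.2]), array([69.9, 63.9]), np.float64(18.1), array([1.3, 1.5]))
sb 60 (array([455.3,  -5.3]), array([50.2, 48.1]), np.float64(36.3), array([1.3, 0.4]))
sb 70 (array([455.3,  -5.3]), array([50.2, 48.1]), np.float64(36.3), array([1.3, 0.4]))
sb 75 (array([455.4,  -6.3]), array([48.6, 48.7]), np.float64(44.3), array([0.5, 1.3]))
sb 50 (array([455.3,  -5.3]), array([50.2, 48.1]), np.float64(36.3), array([1.3, 0.4]))
```

View pics/c3.png

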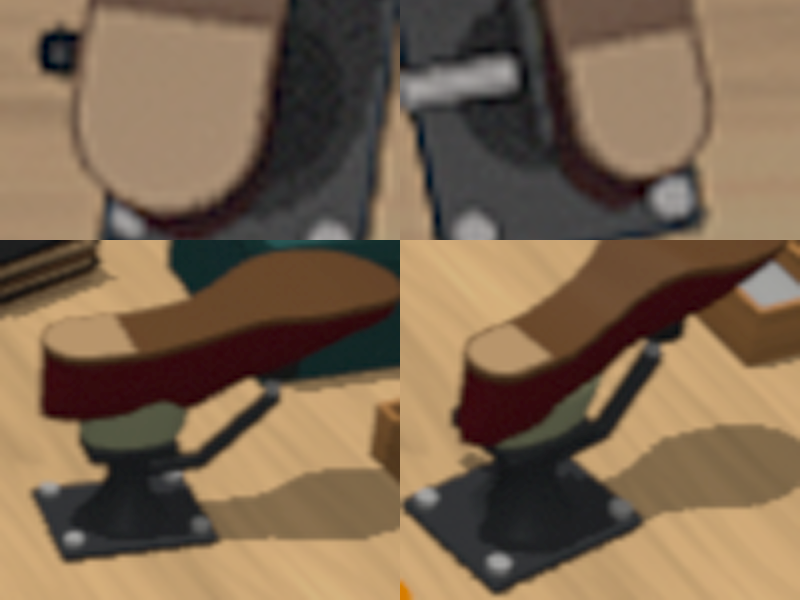

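Run:
```python
from h import *
P=lambda L,a,b,f:[(a+(x+.5)/f-.5,b+(y+.5)/f-.5) for x,y in L]
L=P([(90,8),(280,27),(76,100),(275,80),(268,130),(178,212),(82,140),(110,185),(235,190)],195,140,8)
S=P([(168,55),(292,28),(176,95),(305,110),(185,130),(240,182),(300,140),(270,172),(200,158)],345,140,8)
for k,z,c in((L,.17,33),(S,.155,24)):
    print(dshape("top",k,z)); p=ray("top",k[:2],z)[:,:2]*1000; m=p.mean(0);d=p[0]-p[1];n=np.array([d[1],-d[0]])/np.hypot(*d); print(p.round(1),np.hypot(*d),np.rad2deg(np.arctan2(n[1],n[0])),m-c*n)
for k,z,c in((P([(118,77),(135,110),(44,105)],280,105,4),.17,33),(P([(116,83),(150,118),(66,110)],345,185,4),.155,24)):
    p=ray("side",k,z)[:,:2]*1000; print("side",p.round(1))
    m=p[:2].mean(0);d=p[0]-p[1];n=np.array([d[1],-d[0]])/np.hypot(*d); print(np.hypot(*d),np.rad2deg(np.arctan2(n[1],n[0])),m-c*n)
# shoe axes via sole mask: toe
t=cv2.imread("pics/top0.png");hsv=cv2.cvtColor(t,cv2.COLOR_BGR2HSV)
m=((hsv[:,:,2]<100)&(hsv[:,:,1]>80)&(hsv[:,:,0]<20)).astype(np.uint8)*255
for s,z in(((222,100),.195),((367,100),.19)):
    mm=m.copy(); mm[138:]=0
    k=blob(mm,s,48); p=ray("top",k,z)[:,:2]*1000;i=p[:,0].argmax();print("toe",p[i],(p.min(0),p.max(0)))
# side view block check: lb,sb bottoms/tops
```

```text
(array([641.6, 204.2]), array([63.7, 63.7]), np.float64(-6.5), array([ 3.7, -0.7]))
[[676.8 231.2]
 [669.7 169.3]] 62.30330660885002 -6.5122618982148515 [640.45011435 203.99575909]
(array([ 640.8, -210.8]), array([46. , 42.1]), np.float64(11.7), array([2.5, 1.2]))
[[ 659.2 -185.9]
 [ 667.6 -226.7]] 41.62400550918619 11.700929470949205 [ 639.90791476 -211.188335  ]
side [[680.4 228.8]
 [670.8 178. ]
 [610.1 208.1]]
51.66740903793776 -10.733096609247246 [643.18726372 209.53889574]
side [[ 666.2 -185.4]
 [ 667.6 -223.8]
 [ 623.3 -198.6]]
38.39714264085642 2.044976036964915 [ 642.91839739 -205.47583563]
toe [903.2053799  190.67563429] (array([677.8146804 ,  63.20851826]), array([903.2053799 , 232.56145524]))
toe [ 854.57013988 -179.99189831] (array([ 674.53610173, -228.72886258]), array([ 854.57013988, -138.83071734]))
```

```bash
cat >> h.py <<'E'
from scipy.spatial.transform import Rotation as R
def go(x,y,z,phi,s=None):
    """mm, deg (block axis; tool x = phi+180): total shift in tool axes after the turn, and turn about tool z; tilt error"""
    s=s or ctrl.get_state(); r=R.from_quat(s["tcp_rot"]); m=r.as_matrix()
    psi=np.rad2deg(np.arctan2(m[1,0],m[0,0])); want=phi+180
    d=np.array([x,y,z])-s["eef_pos"]*1000; a=np.deg2rad(want)
    X=np.array([np.cos(a),np.sin(a),0]);Y=np.array([np.sin(a),-np.cos(a),0])
    ex=(r.inv()*R.from_euler("z",want,degrees=True)*R.from_euler("x",180,degrees=True)).as_rotvec(degrees=True)
    X0,Y0=m[:,0],m[:,1]
    print("t%.1f pos"%s["time"],(s["eef_pos"]*1000).round(1),"psi %.1f"%psi,"| NOW x%.1f y%.1f z%.1f"%(d@X0,d@Y0,-d[2]),"| AFTER turn x%.1f y%.1f"%(d@X,d@Y),"turn",ex.round(1),"open %.3f"%s["opening"],"F",np.round(s["contact_force"],1))
E
python3 - <<'E'
from h import *
p=ray("top",[(299.4,214.4),(287,225.6)],.035)[:,:2]*1000
d=p[0]-p[1];n=np.array([-d[1],d[0]])/np.hypot(*d);n=n*np.sign(n[0]);print(p,np.hypot(*d),np.rad2deg(np.arctan2(n[1],n[0])),p.mean(0)-24*n)
p=ray("top",[(426.6,190.2),(446.6,184.7)],.022)[:,:2]*1000
d=p[0]-p[1];n=np.array([-d[1],d[0]])/np.hypot(*d);n=n*np.sign(n[0]);print(p,np.hypot(*d),np.rad2deg(np.arctan2(n[1],n[0])),p.mean(0)-33*n)
go(459,-3,250,42)
E
```

```text
[[489.97279409 -13.66030282]
 [458.20255378  22.27175022]] 47.96311712941436 41.4823256050308 [456.10783183 -11.59161185]
[[ 557.07728794 -383.55771516]
 [ 572.44800643 -441.84456218]] 60.279478447914364 14.773045958955143 [ 532.85351325 -421.11583838]
t0.9 pos [154.4 657.1 204.8] psi 166.8 | NOW x-447.5 y-572.9 z-45.2 | AFTER turn x215.3 y-694.4 turn [  0.    0.  -55.2] open 0.999 F [-0.1 -0.9  0.7]
```

>>> apply_moves(
  moves=[
    [[-0.02, -0.03, -0.01, 0, 0, 0, -1], [-0.03, -0.038, -0.01, 0, 0, 0, -1], [-0.03, -0.038, -0.01, 0, 0, 0, -1], [-0.03, -0.038, -0.01, 0, 0, 0, -1], [-0.03, -0.038, -0.01, 0, 0, 0, -1], [-0.03, -0.038, 0, 0, 0, 0, -1], [-0.03, -0.038, 0, 0, 0, 0, -1], [-0.03, -0.038, 0, 0, 0, 0, -1], [-0.03, -0.038, 0, 0, 0, 0, -1], [-0.03, -0.038, 0, 0, 0, 0, -1]],
  ],
  force=40,
)

```text
time: 1.9
eef_pos: [0.3559, 0.2204, 0.2569]
tcp_rot: [0.109, 0.994, 0.001, 0.004]
contact_force: [0.7, -0.3, 0.3]
opening: 1.003
```

```bash
python3 -c "
from h import *
go(459,-6,100,42)"
```

```text
t1.9 pos [355.9 220.4 256.9] psi 167.5 | NOW x-148.5 y-199.3 z156.9 | AFTER turn x74.9 y-237.2 turn [  0.    0.5 -54.5] open 1.003 F [ 0.7 -0.3  0.3]
```

>>> apply_moves(
  moves=[
    [[-0.028, -0.038, 0, 0, 0, 0, -1], [-0.028, -0.038, 0, 0, 0, 0, -1], [-0.028, -0.038, 0, 0, 0, 0, -1], [-0.028, -0.038, 0, 0, 0, 0, -1], [-0.028, -0.038, 0, 0, 0, 0, -1], [0, 0, 0.02, 0, 0, -8, -1], [0, 0, 0.02, 0, 0, -8, -1], [0, 0, 0.02, 0, 0, -8, -1], [0, 0, 0.02, 0, 0, -8, -1], [0, 0, 0.02, 0, 0, -8, -1], [0, 0, 0.02, 0, 0, -8, -1], [0, 0, 0.02, 0, 0, -6, -1]],
  ],
)

```text
time: 3.1
eef_pos: [0.4623, -0.0144, 0.1214]
tcp_rot: [-0.365, 0.931, -0.007, 0.013]
contact_force: [-0.2, 0.3, -0.3]
opening: 0.999
```

```bash
python3 -c "
from h import *
go(459,-6,10,42)"
```

```text
t3.1 pos [462.3 -14.4 121.4] psi -137.1 | NOW x-1.0 y10.9 z111.4 | AFTER turn x-3.2 y8.5 turn [-1.3  1.2  0.9] open 0.999 F [-0.2  0.3 -0.3]
```

>>> apply_moves(
  moves=[
    [[-0.002, 0.005, 0.02, -1, 1, 1, -1], [-0.002, 0.004, 0.02, 0, 0, 0, -1], [0, 0, 0.02, 0, 0, 0, -1], [0, 0, 0.02, 0, 0, 0, -1], [0, 0, 0.015, 0, 0, 0, -1], [0, 0, 0.01, 0, 0, 0, -1]],
  ],
)

```text
time: 3.7
eef_pos: [0.4602, -0.005, 0.0124]
tcp_rot: [-0.358, 0.934, -0.002, 0.002]
contact_force: [-0.4, 0.3, 0.5]
opening: 1.002
```

```bash
python3 -c "
from h import *
go(459,-6,5,42)
im=ctrl.read_camera('side')[:,:,::-1]
cv2.imwrite('pics/p1.png',cv2.resize(im[130:280,170:350],None,fx=4,fy=4,interpolation=2))"
```

```text
t3.7 pos [460.2  -5.   12.4] psi -138.1 | NOW x1.6 y0.1 z7.4 | AFTER turn x1.6 y0.1 turn [-0.3  0.2 -0.1] open 1.002 F [-0.4  0.3  0.5]
```

View pics/p1.png

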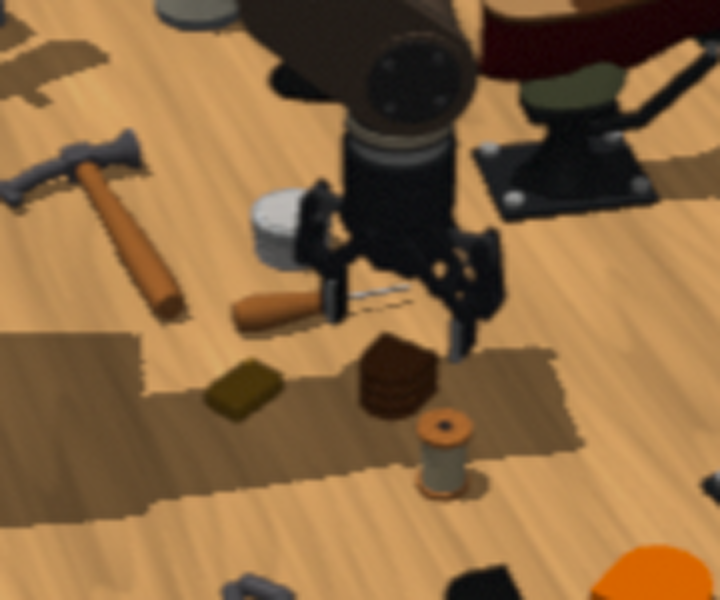

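```bash
python3 -c "
from h import *
P=lambda L:[(170+(x+.5)/4-.5,130+(y+.5)/4-.5) for x,y in L]
for z in(.02,.03,.04,.05): print(z,(ray('side',P([(335,318),(458,360)]),z)[:,:2]*1000).round(0).tolist())
# block top corners in side: left(358,370) back(388,333) right(438,352) front(400,380)
print((ray('side',P([(358,370),(388,333),(438,352)]),.035)*1000).round(0)[:,:2].tolist())
print((ray('side',P([(395,418)]),0)*1000).round(0)[:,:2].tolist())
"
```

```text
0.02 [[441.0, 71.0], [505.0, -4.0]]
0.03 [[437.0, 59.0], [500.0, -16.0]]
0.04 [[432.0, 47.0], [494.0, -27.0]]
0.05 [[428.0, 34.0], [489.0, -39.0]]
[[429.0, -7.0], [463.0, 24.0], [488.0, -8.0]]
[[450.0, -25.0]]
```

```bash
python3 -c "
from h import *
s=ctrl.get_state();print(s['time'],s['eef_pos'],s['dq'].round(3))
a=ctrl.read_camera('side')[:,:,::-1]
print(ctrl.get_state()['eef_pos'])
b=ctrl.read_camera('side')[:,:,::-1]
cv2.imwrite('pics/p2.png',np.hstack([cv2.resize(i[160:260,220:320],None,fx=4,fy=4,interpolation=2) for i in(a,b)]))"
```

```text
3.75 [ 0.45905804 -0.00477067  0.01105601] [ 0.003 -0.026  0.001 -0.001  0.056  0.001]
[ 0.45943709 -0.00480782  0.01203662]
```

View pics/p2.png

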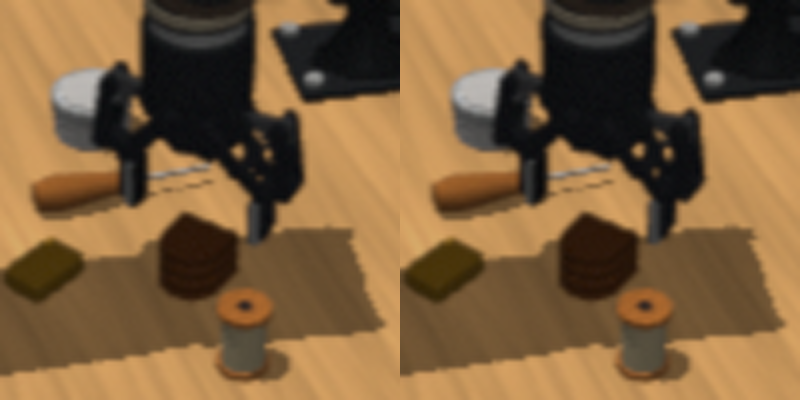

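Fingertips straddle the block in plan but look higher than the TCP reading suggests. I'll go down gently and watch the force.

>>> apply_moves(
  moves=[
    [[0, 0, 0.004, 0, 0, 0, -1], [0, 0, 0.004, 0, 0, 0, -1], [0, 0, 0, 0, 0, 0, -1]],
  ],
)

```text
time: 4.15
eef_pos: [0.4628, -0.0056, 0.0071]
tcp_rot: [-0.358, 0.934, -0.003, 0.005]
contact_force: [0.2, -0.1, -0.1]
opening: 1.003
```

```bash
python3 -c "
from h import *
go(459,-6,5,42)
a=ctrl.read_camera('side')[:,:,::-1];b=ctrl.read_camera('top')[:,:,::-1]
cv2.imwrite('pics/p3.png',np.hstack([cv2.resize(i,None,fx=4,fy=4,interpolation=2) for i in(a[160:260,220:320],b[170:270,245:345])]))"
```

```text
t4.2 pos [462.8  -5.6   7.1] psi -138.1 | NOW x3.1 y2.3 z2.1 | AFTER turn x3.1 y2.2 turn [-0.6  0.4 -0.1] open 1.003 F [ 0.2 -0.1 -0.1]
```

View pics/p3.png

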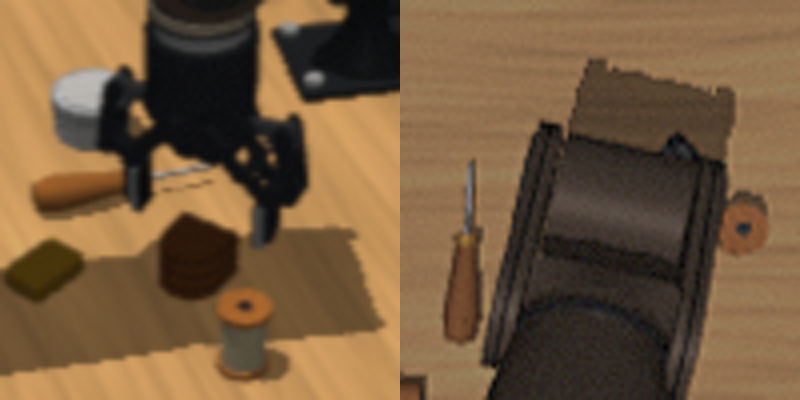

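>>> apply_moves(
  moves=[
    [[0.003, 0.002, 0.003, 0, 0, 0, -1], [0, 0, 0, 0, 0, 0, 0], [0, 0, 0, 0, 0, 0, 0.2], [0, 0, 0, 0, 0, 0, 0.2], [0, 0, 0, 0, 0, 0, 0.2]],
  ],
  force=30,
)

```text
time: 4.75
eef_pos: [0.4596, -0.0063, 0.0052]
tcp_rot: [-0.358, 0.934, -0.004, 0.005]
contact_force: [-0.9, 0.1, 1.9]
opening: 0.509
```

```bash
python3 -c "
from h import *
go(459,-6,5,42)
a=ctrl.read_camera('side')[:,:,::-1];b=ctrl.read_camera('top')[:,:,::-1]
cv2.imwrite('pics/p4.png',cv2.resize(a[170:250,220:320],None,fx=6,fy=6,interpolation=2))"
```

```text
t4.8 pos [459.6  -6.3   5.2] psi -138.1 | NOW x0.3 y0.6 z0.2 | AFTER turn x0.3 y0.6 turn [-0.6  0.4 -0.1] open 0.509 F [-0.9  0.1  1.9]
```

View pics/p4.png

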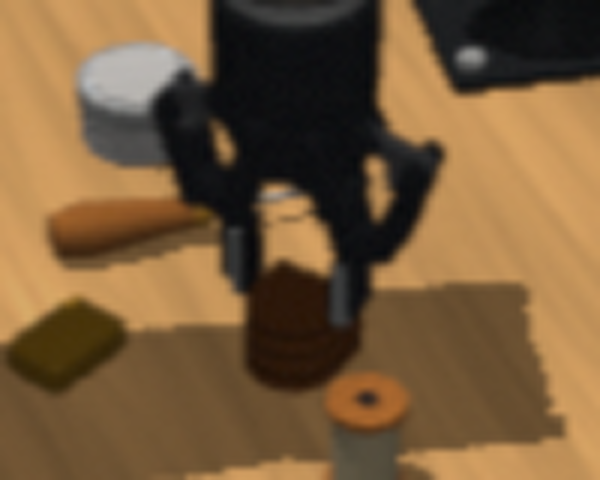

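>>> apply_moves(
  moves=[
    [[0, 0, 0, 0, 0, 0, 1], [0, 0, 0, 0, 0, 0, 1], [0, 0, -0.01, 0, 0, 0, 1], [0, 0, -0.03, 0, 0, 0, 1], [0, 0, -0.04, 0, 0, 0, 1], [0, 0, -0.04, 0, 0, 0, 1], [0, 0, -0.04, 0, 0, 0, 1], [0, 0, -0.04, 0, 0, 8, 1], [0, 0, -0.03, 0, 0, 8, 1], [0, 0, -0.01, 0, 0, 8, 1], [0, 0, 0, 0, 0, 7, 1]],
  ],
  force=50,
)

```text
time: 5.95
eef_pos: [0.4557, -0.0053, 0.2553]
tcp_rot: [-0.085, 0.996, -0.003, 0.008]
contact_force: [-0.0, 0.5, -1.4]
opening: 0.001
```

```bash
python3 -c "
from h import *
go(645,-209,240,11)"
```

```text
t6.0 pos [455.7  -5.3 255.3] psi -170.3 | NOW x-151.9 y-232.6 z15.3 | AFTER turn x-147.0 y-236.0 turn [-0.4  0.9 -1.3] open 0.001 F [-0.   0.5 -1.4]
```

```bash
python3 -c "
from h import *
a=ctrl.read_camera('side')[:,:,::-1];b=ctrl.read_camera('top')[:,:,::-1]
cv2.imwrite('pics/p5.png',np.vstack([np.hstack([cv2.resize(i,None,fx=4,fy=4,interpolation=2) for i in(a[170:260,220:320],a[90:180,230:330])]),cv2.resize(b[190:250,200:400],None,fx=4,fy=4,interpolation=2)]))"
```

```text
(no output)
```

View pics/p5.png

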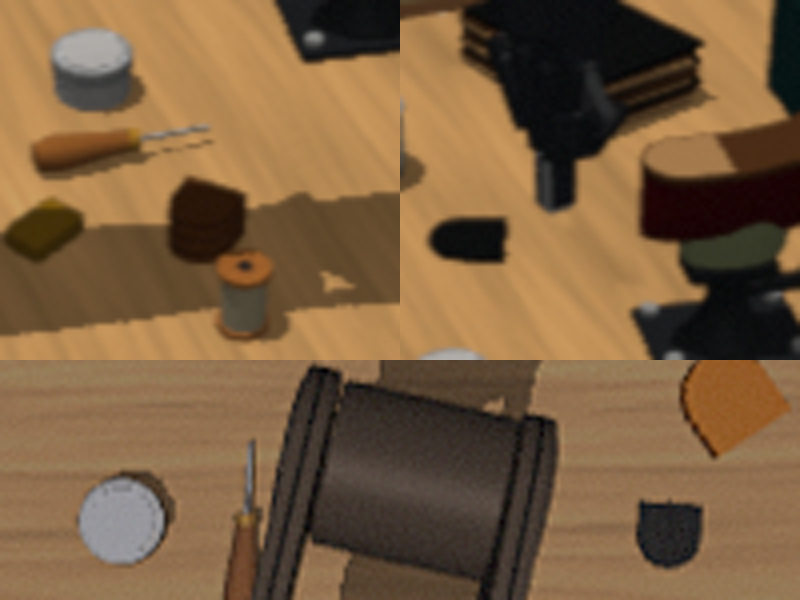

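```bash
python3 -c "
from h import *
for z in (.235,.255,.275,.295): print(z,(ray('side',[(268,142.3)],z)*1000).round(0)[0,:2])
p=ray('side',[(262,222.3),(267.4,214.3),(281,217.8)],.035)*1000;print(p.round(0)[:,:2])
d=p[1]-p[2];print(np.rad2deg(np.arctan2(d[0],-d[1])),np.hypot(d[0],d[1]))
print((ray('side',[(270.5,234.5)],0)*1000).round(0))
"
```

```text
0.235 [481.  66.]
0.255 [469.  34.]
0.275 [456.   2.]
0.295 [443. -30.]
[[436. -11.]
 [463.  17.]
 [492. -11.]]
-133.42788167805756 40.48752373722162
[[454. -29.  -0.]]
```

```bash
python3 -c "
from h import *
go(560,-5,40,11)"
```

```text
t6.0 pos [455.1  -5.2 253.6] psi -169.9 | NOW x-100.7 y-17.0 z213.6 | AFTER turn x-103.1 y-19.8 turn [-0.3  0.7 -0.9] open 0.001 F [-0.3 -0.2  0.5]
```

>>> apply_moves(
  moves=[
    [[-0.033, -0.006, 0.03, 0, 0, 0, 1], [-0.033, -0.006, 0.04, 0, 0, 0, 1], [-0.033, -0.006, 0.04, 0, 0, 0, 1], [0, 0, 0.04, 0, 0, 0, 1], [0, 0, 0.04, 0, 0, 0, 1], [0, 0, 0.02, 0, 0, 0, 1]],
  ],
)

```text
time: 6.65
eef_pos: [0.5647, -0.0069, 0.0436]
tcp_rot: [-0.097, 0.995, -0.004, 0.013]
contact_force: [0.0, 0.4, -0.5]
opening: -0.001
```

>>> apply_moves(
  moves=[
    [[0, 0, 0.01, 0, 0, 0, 1], [0, 0, 0.01, 0, 0, 0, 1], [0, 0, 0.004, 0, 0, 0, 1], [0, 0, 0, 0, 0, 0, 1]],
  ],
)

```text
time: 7.05
eef_pos: [0.5616, -0.0064, 0.0135]
tcp_rot: [-0.1, 0.995, -0.003, 0.008]
contact_force: [0.1, -0.4, 0.4]
opening: 0.001
```

```bash
python3 -c "
from h import *
go(560,-5,0,11)
a=ctrl.read_camera('side')[:,:,::-1]
cv2.imwrite('pics/p6.png',cv2.resize(a[140:220,260:360],None,fx=6,fy=6,interpolation=2))"
```

```text
t7.0 pos [561.6  -6.4  13.5] psi -168.5 | NOW x1.5 y1.8 z13.5 | AFTER turn x1.3 y1.7 turn [-0.4  0.9  0.5] open 0.001 F [ 0.1 -0.4  0.4]
```

View pics/p6.png

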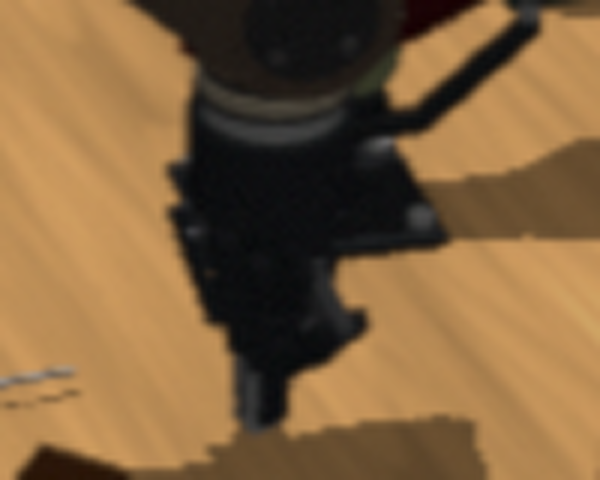

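>>> apply_moves(
  moves=[
    [[0, 0, 0.004, 0, 0, 0, 1], [0, 0, 0.004, 0, 0, 0, 1], [0, 0, 0, 0, 0, 0, 1]],
  ],
)

```text
time: 7.4
eef_pos: [0.5648, -0.007, 0.009]
tcp_rot: [-0.101, 0.995, -0.004, 0.012]
contact_force: [0.2, -0.3, -0.2]
opening: 0.003
```

>>> apply_moves(
  moves=[
    [[0, 0, 0.005, 0, 0, 0, 1], [0, 0, 0.005, 0, 0, 0, 1], [0, 0, 0.004, 0, 0, 0, 1]],
  ],
)

```text
time: 7.7
eef_pos: [0.5664, -0.0073, -0.0045]
tcp_rot: [-0.101, 0.995, -0.005, 0.014]
contact_force: [0.3, 0.4, -0.3]
opening: -0.004
```

```bash
python3 -c "
from h import *
for z in (.013,.025,.035,.045): print(z,(ray('side',[(303,211)],z)*1000).round(0)[0,:2])
go(560,-5,0,11)"
```

```text
0.013 [575.  21.]
0.025 [568.   7.]
0.035 [562.  -4.]
0.045 [556. -16.]
t7.7 pos [566.4  -7.3  -4.5] psi -168.4 | NOW x5.7 y3.5 z-4.5 | AFTER turn x5.9 y3.5 turn [-0.7  1.5  0.6] open -0.004 F [ 0.3  0.4 -0.3]
```

The pose reading is off in z by about 22 mm: no contact at −4.5 mm, and the camera shows the tip about 35 mm up at a reading of 13.5. I'll find the bench by touch.

>>> apply_moves(
  moves=[
    [[0.005, 0.003, 0.005, -0.7, 1.5, 0, 1], [0, 0, 0.004, 0, 0, 0, 1], [0, 0, 0, 0, 0, 0, 1]],
  ],
)

```text
time: 8.0
eef_pos: [0.5597, -0.005, -0.0157]
tcp_rot: [-0.101, 0.995, 0.001, -0.003]
contact_force: [-0.4, 0.6, -0.2]
opening: 0.003
```

>>> apply_moves(
  moves=[
    [[0, 0, 0.003, 0, 0, 0, 1], [0, 0, 0.003, 0, 0, 0, 1]],
  ],
)

```text
time: 8.2
eef_pos: [0.5599, -0.0051, -0.022]
tcp_rot: [-0.101, 0.995, 0.001, -0.002]
contact_force: [-1.6, -0.0, -0.6]
opening: -0.002
```

>>> apply_moves(
  moves=[
    [[0, 0, 0.003, 0, 0, 0, 1], [0, 0, 0.002, 0, 0, 0, 1]],
  ],
)

```text
time: 8.4
eef_pos: [0.5599, -0.0051, -0.0266]
tcp_rot: [-0.101, 0.995, 0.001, -0.003]
contact_force: [-6.0, 1.6, 14.5]
opening: -0.0
```

```bash
python3 -c "
from h import *
go(560,-5,0,11)"
```

```text
t8.4 pos [559.9  -5.1 -26.6] psi -168.4 | NOW x0.0 y0.1 z-26.6 | AFTER turn x-0.1 y0.1 turn [ 0.1 -0.3  0.6] open -0.000 F [-6.   1.6 14.5]
```

```bash
sed -i 's/d=np.array(\[x,y,z\])-s\["eef_pos"\]\*1000;/P=s["eef_pos"]*1000+[0,0,25]; d=np.array([x,y,z])-P;/; s/(s\["eef_pos"\]\*1000).round(1),"psi/P.round(1),"psi/' h.py; python3 -c "
from h import *
go(540,-418,250,16)"
```

```text
t8.4 pos [559.9  -5.1  -1.6] psi -168.4 | NOW x103.7 y-399.9 z-251.6 | AFTER turn x132.9 y-391.4 turn [ 0.2 -0.3 -4.4] open -0.000 F [-6.   1.6 14.5]
```

>>> apply_moves(
  moves=[
    [[0, 0, -0.04, 0, 0, 0, -1], [0, 0, -0.045, 0, 0, 0, -1], [0, 0, -0.045, 0, 0, -4.4, -1], [0.013, -0.039, -0.025, 0, 0, 0, -1], [0.013, -0.039, -0.025, 0, 0, 0, -1], [0.013, -0.039, -0.02, 0, 0, 0, -1], [0.013, -0.039, -0.02, 0, 0, 0, -1], [0.013, -0.039, 0, 0, 0, 0, -1], [0.013, -0.039, 0, 0, 0, 0, -1], [0.013, -0.039, 0, 0, 0, 0, -1], [0.013, -0.039, 0.02, 0, 0, 0, -1], [0.013, -0.039, 0.03, 0, 0, 0, -1]],
  ],
)

```text
time: 9.6
eef_pos: [0.5504, -0.3859, 0.1598]
tcp_rot: [-0.146, 0.989, -0.006, 0.002]
contact_force: [1.0, 0.4, -0.4]
opening: 1.002
```

```bash
python3 -c "
from h import *
go(540,-418,100,16)
t=np.mean([ctrl.read_camera('top').astype(float) for _ in range(3)],0)[:,:,::-1].astype(np.uint8); cv2.imwrite('pics/t7.png',t)
hsv=cv2.cvtColor(t,cv2.COLOR_BGR2HSV);v=hsv[:,:,2]
M=lambda c:c.astype(np.uint8)*255
for lo,hi in((60,105),(70,108),(75,112)): print('sb',lo,dshape('top',blob(M((v>lo)&(v<hi)&(hsv[:,:,0]<14)),(299,227),18),.035))
cv2.imwrite('pics/c7.png',np.hstack([cv2.resize(t[200:250,270:325],None,fx=8,fy=8,interpolation=2)]))
"
```

```text
t9.6 pos [ 550.4 -385.9  184.8] psi -163.3 | NOW x19.3 y-26.6 z84.8 | AFTER turn x18.8 y-27.9 turn [-0.7  0.1  0.7] open 1.002 F [ 1.   0.4 -0.4]
sb 60 (array([461. ,  -9.8]), array([45.4, 48.8]), np.float64(39.2), array([1.1, 0.2]))
sb 70 (array([461. ,  -9.8]), array([45.4, 48.8]), np.float64(39.2), array([1.1, 0.2]))
sb 75 (array([462.1,  -8.8]), array([43.3, 48.3]), np.float64(-52.0), array([ 0.4, -0.7]))
```

View pics/c7.png

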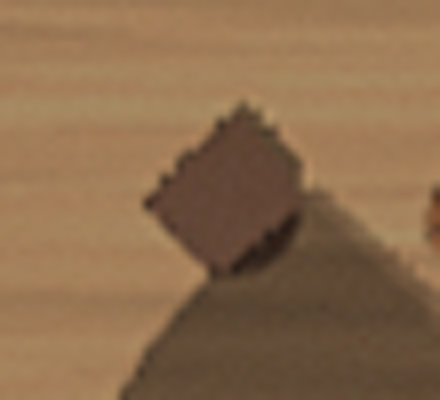

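>>> apply_moves(
  moves=[
    [[0.009, -0.014, 0.02, -0.7, 0, 0.7, -1], [0.009, -0.014, 0.04, 0, 0, 0, -1], [0, 0, 0.04, 0, 0, 0, -1], [0, 0, 0.03, 0, 0, 0, -1], [0, 0, 0, 0, 0, 0, -1]],
  ],
)

```text
time: 10.25
eef_pos: [0.5427, -0.414, 0.0284]
tcp_rot: [-0.14, 0.99, 0.001, 0.001]
contact_force: [-0.6, 1.0, -0.1]
opening: 0.999
```

```bash
python3 -c "
from h import *
go(540,-418,0,16)"
```

```text
t10.2 pos [ 542.7 -414.    53.4] psi -163.9 | NOW x3.9 y-3.1 z53.4 | AFTER turn x3.7 y-3.1 turn [0.1 0.2 0.1] open 0.999 F [-0.6  1.  -0.1]
```

>>> apply_moves(
  moves=[
    [[0.004, -0.003, 0.018, 0, 0, 0, -1], [0, 0, 0.018, 0, 0, 0, -1], [0, 0, 0.012, 0, 0, 0, -1], [0, 0, 0.004, 0, 0, 0, -1], [0, 0, 0, 0, 0, 0, 1], [0, 0, 0, 0, 0, 0, 1], [0, 0, 0, 0, 0, 0, 1], [0, 0, 0, 0, 0, 0, 1]],
  ],
  force=40,
)

```text
time: 11.05
eef_pos: [0.5454, -0.42, -0.0179]
tcp_rot: [-0.141, 0.99, -0.004, 0.005]
contact_force: [1.1, -0.5, -0.8]
opening: 0.736
```

```bash
python3 -c "
from h import *
go(540,-418,0,16)"
```

```text
t11.1 pos [ 545.4 -420.     7.1] psi -163.8 | NOW x4.7 y3.5 z7.1 | AFTER turn x4.7 y3.4 turn [-0.6  0.6  0.2] open 0.736 F [ 1.1 -0.5 -0.8]
```

>>> apply_moves(
  moves=[
    [[0, 0, 0, 0, 0, 0, -1], [0, 0, 0, 0, 0, 0, -1], [0.005, 0.002, 0.005, -0.6, 0.6, 0, -1], [0.001, 0.001, 0.004, 0, 0, 0, -1], [0, 0, 0, 0, 0, 0, 1], [0, 0, 0, 0, 0, 0, 1], [0, 0, 0, 0, 0, 0, 1], [0, 0, 0, 0, 0, 0, 1], [0, 0, 0, 0, 0, 0, 1]],
  ],
  force=45,
)

```text
time: 11.95
eef_pos: [0.5389, -0.4197, -0.0262]
tcp_rot: [-0.141, 0.99, -0.0, -0.0]
contact_force: [0.3, 0.3, -0.3]
opening: 0.738
```

```bash
python3 -c "
from h import *
go(540,-418,0,16)"
```

```text
t11.9 pos [ 538.9 -419.7   -1.2] psi -163.8 | NOW x-1.5 y1.4 z-1.2 | AFTER turn x-1.5 y1.4 turn [-0.1 -0.   0.2] open 0.738 F [ 0.3  0.3 -0.3]
```

>>> apply_moves(
  moves=[
    [[0, 0, -0.01, 0, 0, 0, 1], [0, 0, -0.03, 0, 0, 0, 1], [0, 0, -0.04, 0, 0, 0, 1], [0, 0, -0.045, 0, 0, 0, 1], [0, 0, -0.045, 0, 0, 8, 1], [0, 0, -0.045, 0, 0, 8, 1], [0, 0, -0.04, 0, 0, 7, 1], [0, 0, -0.02, 0, 0, 0, 1]],
  ],
)

```text
time: 12.75
eef_pos: [0.5364, -0.4162, 0.2552]
tcp_rot: [0.067, 0.998, 0.004, -0.005]
contact_force: [-0.0, -0.7, 0.5]
opening: 0.737
```

```bash
python3 -c "
from h import *
go(645,204,240,-7)"
```

```text
t12.8 pos [ 536.4 -416.2  280.2] psi 172.3 | NOW x-24.8 y628.8 z40.2 | AFTER turn x-32.3 y628.8 turn [ 0.5 -0.7 -0.7] open 0.737 F [-0.  -0.7  0.5]
```

>>> apply_moves(
  moves=[
    [[-0.001, 0.03, 0, 0.5, -0.7, 0, 1], [-0.002, 0.045, 0, 0, 0, 0, 1], [-0.002, 0.048, 0, 0, 0, 0, 1], [-0.002, 0.048, 0, 0, 0, 0, 1], [-0.002, 0.048, 0, 0, 0, 0, 1], [-0.002, 0.048, 0, 0, 0, 0, 1], [-0.002, 0.048, 0, 0, 0, 0, 1], [-0.002, 0.048, 0, 0, 0, 0, 1], [-0.002, 0.048, 0, 0, 0, 0, 1], [-0.002, 0.048, 0, 0, 0, 0, 1], [-0.002, 0.048, 0, 0, 0, 0, 1], [-0.002, 0.04, 0, 0, 0, 0, 1]],
  ],
)

```text
time: 13.95
eef_pos: [0.6362, 0.1356, 0.2666]
tcp_rot: [0.073, 0.997, -0.006, 0.01]
contact_force: [1.2, 0.4, -0.2]
opening: 0.738
```

```bash
python3 -c "
from h import *
go(645,204,240,-7)"
```

```text
t13.9 pos [636.2 135.6 291.6] psi 171.7 | NOW x2.2 y69.5 z51.6 | AFTER turn x-0.4 y69.0 turn [-0.6  1.2 -1.4] open 0.738 F [ 1.2  0.4 -0.2]
```

>>> apply_moves(
  moves=[
    [[0, 0.035, 0, -0.6, 1.2, -1.4, 1], [0, 0.03, 0.02, 0, 0, 0, 1], [0, 0.004, 0.03, 0, 0, 0, 1], [0, 0, 0, 0, 0, 0, 1], [0, 0, 0, 0, 0, 0, 1]],
  ],
)

```text
time: 14.45
eef_pos: [0.6444, 0.2145, 0.2192]
tcp_rot: [0.055, 0.998, 0.001, 0.001]
contact_force: [0.2, -0.2, -0.7]
opening: 0.739
```

```bash
python3 -c "
from h import *
go(645,204,169,-7)"
```

```text
t14.4 pos [644.4 214.5 244.2] psi 173.6 | NOW x-1.6 y-10.5 z75.2 | AFTER turn x-1.9 y-10.3 turn [0.1 0.1 0.6] open 0.739 F [ 0.2 -0.2 -0.7]
```

>>> apply_moves(
  moves=[
    [[-0.002, -0.01, 0.02, 0, 0, 0.6, 1], [0, 0, 0.02, 0, 0, 0, 1], [0, 0, 0.015, 0, 0, 0, 1], [0, 0, 0, 0, 0, 0, 1], [0, 0, 0, 0, 0, 0, 1]],
  ],
)

```text
time: 14.95
eef_pos: [0.6494, 0.201, 0.1724]
tcp_rot: [0.063, 0.998, 0.002, 0.007]
contact_force: [-0.3, 0.4, -0.9]
opening: 0.737
```

```bash
python3 -c "
from h import *
go(645,204,169,-7)"
```

```text
t14.9 pos [649.4 201.  197.4] psi 172.8 | NOW x5.2 y2.3 z28.4 | AFTER turn x4.7 y2.4 turn [ 0.3  0.8 -0.2] open 0.737 F [-0.3  0.4 -0.9]
```

>>> apply_moves(
  moves=[
    [[0.005, 0.002, 0.009, 0.3, 0.8, 0, 1], [0, 0, 0.007, 0, 0, 0, 1], [0, 0, 0.005, 0, 0, 0, 1], [0, 0, 0, 0, 0, 0, 1], [0, 0, 0, 0, 0, 0, 1]],
  ],
)

```text
time: 15.45
eef_pos: [0.6461, 0.2041, 0.1532]
tcp_rot: [0.063, 0.998, 0.0, 0.002]
contact_force: [-0.4, 0.3, -1.5]
opening: 0.737
```

```bash
python3 -c "
from h import *
go(645,204,169,-7)
a=ctrl.read_camera('side')[:,:,::-1]
cv2.imwrite('pics/p8.png',cv2.resize(a[80:160,270:370],None,fx=7,fy=7,interpolation=2))"
```

```text
t15.4 pos [646.1 204.1 178.2] psi 172.8 | NOW x1.1 y-0.3 z9.2 | AFTER turn x1.0 y-0.2 turn [ 0.   0.2 -0.2] open 0.737 F [-0.4  0.3 -1.5]
```

View pics/p8.png

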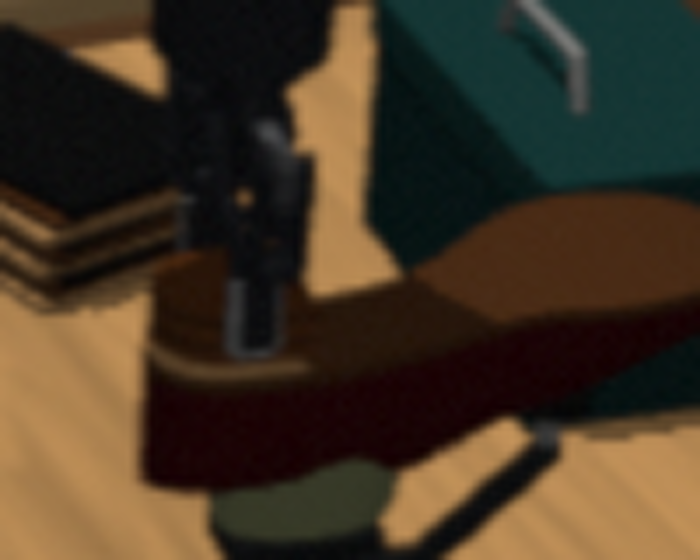

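Side crop: the block is about 8 mm above the seat, with outlines in line. Lower and release.

>>> apply_moves(
  moves=[
    [[0.002, 0, 0.004, 0, 0.2, 0, 1], [0, 0, 0.003, 0, 0, 0, 1], [0, 0, 0.002, 0, 0, 0, 1], [0, 0, 0, 0, 0, 0, 1]],
  ],
)

```text
time: 15.9
eef_pos: [0.6441, 0.2045, 0.1439]
tcp_rot: [0.063, 0.998, 0.0, 0.0]
contact_force: [-0.3, 0.1, -1.0]
opening: 0.737
```

```bash
python3 -c "
from h import *
go(645,204,169,-7)"
```

```text
t15.9 pos [644.1 204.5 168.9] psi 172.8 | NOW x-0.9 y-0.4 z-0.1 | AFTER turn x-0.9 y-0.4 turn [ 0.1  0.  -0.2] open 0.737 F [-0.3  0.1 -1. ]
```

>>> apply_moves(
  moves=[
    [[0, 0, 0.002, 0, 0, 0, 1], [0, 0, 0, 0, 0, 0, 1]],
  ],
)

```text
time: 16.1
eef_pos: [0.6446, 0.2046, 0.1444]
tcp_rot: [0.063, 0.998, 0.0, 0.001]
contact_force: [-1.0, 0.8, -0.9]
opening: 0.736
```

>>> apply_moves(
  moves=[
    [[0, 0, 0.002, 0, 0, 0, 1], [0, 0, 0, 0, 0, 0, 1]],
  ],
)

```text
time: 16.3
eef_pos: [0.6454, 0.2047, 0.144]
tcp_rot: [0.063, 0.998, 0.001, 0.002]
contact_force: [-0.2, -0.2, -0.2]
opening: 0.734
```

>>> apply_moves(
  moves=[
    [[0, 0, 0.003, 0, 0, 0, 1], [0, 0, 0.003, 0, 0, 0, 1]],
  ],
)

```text
time: 16.5
eef_pos: [0.6458, 0.2047, 0.1437]
tcp_rot: [0.063, 0.998, 0.0, 0.002]
contact_force: [-5.4, -1.0, 10.2]
opening: 0.738
```

>>> apply_moves(
  moves=[
    [[0, 0, 0, 0, 0, 0, -1], [0, 0, 0, 0, 0, 0, -1], [0, 0, 0, 0, 0, 0, -1], [0, 0, -0.02, 0, 0, 0, -1], [0, 0, -0.03, 0, 0, 0, -1], [0, 0, -0.03, 0, 0, 0, -1]],
  ],
)

```text
time: 17.1
eef_pos: [0.6416, 0.2039, 0.2155]
tcp_rot: [0.063, 0.998, -0.001, -0.005]
contact_force: [0.4, 1.3, -0.0]
opening: 1.0
```

```bash
python3 -c "
from h import *
a=np.deg2rad(-22.3)
go(540.3+5*np.cos(a),411.8+5*np.sin(a),100,-22.3)"
```

```text
t17.1 pos [641.6 203.9 240.5] psi 172.8 | NOW x120.3 y192.8 z140.5 | AFTER turn x167.6 y154.0 turn [-0.3 -0.6 15.1] open 1.000 F [ 0.4  1.3 -0. ]
```

>>> apply_moves(
  moves=[
    [[0.015, 0.025, -0.01, 0, 0, 0, -1], [0.026, 0.042, 0, 0, 0, 0, -1], [0.026, 0.042, 0, 0, 0, 0, -1], [0.026, 0.042, 0, 0, 0, 0, -1], [0.018, 0.028, 0.02, 0, 0, 0, -1], [0.01, 0.014, 0.03, -0.3, -0.6, 8, -1], [0, 0, 0.03, 0, 0, 7, -1], [0, 0, 0.03, 0, 0, 0, -1], [0, 0, 0, 0, 0, 0, -1]],
  ],
)

```text
time: 18.0
eef_pos: [0.5468, 0.4196, 0.1163]
tcp_rot: [0.199, 0.98, 0.004, 0.006]
contact_force: [-0.8, -0.4, -1.4]
opening: 1.001
```

```bash
python3 -c "
from h import *
t=ctrl.read_camera('top')[:,:,::-1];cv2.imwrite('pics/t9.png',t);hsv=cv2.cvtColor(t,cv2.COLOR_BGR2HSV);v=hsv[:,:,2]
for lo,hi in((50,98),(56,98)): print('lb on shoe',dshape('top',blob(((v>lo)&(v<hi)).astype(np.uint8)*255,(218,155),22),.192))
go(544.9,409.9,-5,-22.3)"
```

```text
lb on shoe (array([643.2, 200.3]), array([75.8, 97.3]), np.float64(-0.8), array([6.9, 1.9]))
lb on shoe (array([647. , 200.2]), array([75.8, 89.6]), np.float64(-0.8), array([5. , 1.5]))
t18.1 pos [548.3 420.3 144.1] psi 157.0 | NOW x0.9 y-12.8 z149.1 | AFTER turn x-0.8 y-10.9 turn [ 0.7  0.7 -0.7] open 1.001 F [0.2 0.1 0.5]
```

>>> apply_moves(
  moves=[
    [[0, -0.011, 0.02, 0.7, 0.7, -0.7, -1], [0, 0, 0.035, 0, 0, 0, -1], [0, 0, 0.035, 0, 0, 0, -1], [0, 0, 0.02, 0, 0, 0, -1], [0, 0, 0, 0, 0, 0, -1], [0, 0, 0, 0, 0, 0, -1]],
  ],
)

```text
time: 18.65
eef_pos: [0.5519, 0.4089, 0.0135]
tcp_rot: [0.193, 0.981, 0.004, 0.005]
contact_force: [0.6, -0.6, 0.0]
opening: 1.0
```

```bash
python3 -c "
from h import *
go(544.9,409.9,-5,-22.3)"
```

```text
t18.6 pos [551.9 408.9  38.5] psi 157.8 | NOW x7.3 y-2.2 z43.5 | AFTER turn x6.9 y-1.7 turn [0.6 0.5 0.1] open 1.000 F [ 0.6 -0.6  0. ]
```

>>> apply_moves(
  moves=[
    [[0.006, -0.002, 0.015, 0.6, 0.5, 0, -1], [0.001, 0, 0.015, 0, 0, 0, -1], [0, 0, 0.007, 0, 0, 0, -1], [0, 0, 0, 0, 0, 0, -1], [0, 0, 0, 0, 0, 0, -1]],
  ],
)

```text
time: 19.15
eef_pos: [0.5475, 0.411, -0.0216]
tcp_rot: [0.193, 0.981, 0.002, 0.003]
contact_force: [-0.0, -0.0, -0.0]
opening: 1.001
```

```bash
python3 -c "
from h import *
go(544.9,409.9,-5,-22.3)"
```

```text
t19.1 pos [547.5 411.    3.4] psi 157.8 | NOW x2.0 y-2.0 z8.4 | AFTER turn x2.0 y-2.0 turn [0.3 0.3 0.1] open 1.001 F [-0. -0. -0.]
```

>>> apply_moves(
  moves=[
    [[0.002, -0.002, 0.005, 0.3, 0.3, 0, -1], [0, 0, 0.004, 0, 0, 0, -1], [0, 0, 0, 0, 0, 0, -1], [0, 0, 0, 0, 0, 0, 0], [0, 0, 0, 0, 0, 0, 0], [0, 0, 0, 0, 0, 0, 0.5], [0, 0, 0, 0, 0, 0, 0.5]],
  ],
  force=35,
)

```text
time: 19.85
eef_pos: [0.5463, 0.4108, -0.0289]
tcp_rot: [0.193, 0.981, 0.001, 0.001]
contact_force: [-0.1, 0.4, 0.1]
opening: 0.728
```

```bash
python3 -c "
from h import *
go(544.9,409.9,-5,-22.3)"
```

```text
t19.9 pos [546.3 410.8  -3.9] psi 157.8 | NOW x0.9 y-1.4 z1.1 | AFTER turn x0.9 y-1.4 turn [0.1 0.1 0.1] open 0.728 F [-0.1  0.4  0.1]
```

>>> apply_moves(
  moves=[
    [[0, 0, 0, 0, 0, 0, 1], [0, 0, -0.01, 0, 0, 0, 1], [0, 0, -0.03, 0, 0, 0, 1], [0, 0, -0.045, 0, 0, 0, 1], [0, 0, -0.045, 0, 0, 0, 1], [0, 0, -0.045, 0, 0, -8, 1], [0, 0, -0.045, 0, 0, -7, 1], [0, 0, -0.03, 0, 0, 0, 1], [0, 0, 0, 0, 0, 0, 1]],
  ],
)

```text
time: 20.75
eef_pos: [0.5443, 0.4096, 0.2329]
tcp_rot: [0.057, 0.998, -0.0, -0.001]
contact_force: [0.4, 0.9, 0.4]
opening: 0.729
```

```bash
python3 -c "
from h import *
go(648,204.4,240,-7)"
```

```text
t20.8 pos [544.3 409.6 257.9] psi 173.4 | NOW x-126.5 y-192.0 z17.9 | AFTER turn x-127.9 y-191.0 turn [-0.  -0.1  0.4] open 0.729 F [0.4 0.9 0.4]
```

>>> apply_moves(
  moves=[
    [[-0.015, -0.022, 0, 0, 0, 0.4, 1], [-0.026, -0.04, 0, 0, 0, 0, 1], [-0.026, -0.04, 0, 0, 0, 0, 1], [-0.026, -0.04, 0, 0, 0, 0, 1], [-0.02, -0.03, 0, 0, 0, 0, 1], [-0.01, -0.014, 0, 0, 0, 0, 1], [-0.003, -0.003, 0.01, 0, 0, 0, 1], [0, 0, 0.01, 0, 0, 0, 1], [0, 0, 0, 0, 0, 0, 1]],
  ],
)

```text
time: 21.65
eef_pos: [0.6449, 0.2031, 0.206]
tcp_rot: [0.059, 0.998, 0.001, -0.004]
contact_force: [-0.5, 0.5, -0.5]
opening: 0.733
```

```bash
python3 -c "
from h import *
go(648,204.4,188,-7)"
```

```text
t21.6 pos [644.9 203.1 231. ] psi 173.2 | NOW x-3.3 y1.6 z43.0 | AFTER turn x-2.9 y1.7 turn [ 0.1 -0.5  0.2] open 0.733 F [-0.5  0.5 -0.5]
```

>>> apply_moves(
  moves=[
    [[-0.003, 0.002, 0.012, 0, -0.5, 0.2, 1], [0, 0, 0.012, 0, 0, 0, 1], [0, 0, 0.008, 0, 0, 0, 1], [0, 0, 0, 0, 0, 0, 1], [0, 0, 0, 0, 0, 0, 1]],
  ],
)

```text
time: 22.15
eef_pos: [0.6451, 0.2103, 0.1689]
tcp_rot: [0.057, 0.998, 0.0, -0.002]
contact_force: [-0.5, 0.9, -0.1]
opening: 0.731
```

```bash
python3 -c "
from h import *
go(648,204.4,188,-7)"
```

```text
t22.1 pos [645.1 210.3 193.9] psi 173.4 | NOW x-3.6 y-5.5 z5.9 | AFTER turn x-3.6 y-5.5 turn [ 0.  -0.2  0.4] open 0.731 F [-0.5  0.9 -0.1]
```

>>> apply_moves(
  moves=[
    [[-0.004, -0.005, 0, 0, -0.2, 0.4, 1], [0, 0, 0.001, 0, 0, 0, 1], [0, 0, 0.001, 0, 0, 0, 1]],
  ],
)

```text
time: 22.45
eef_pos: [0.6496, 0.2045, 0.1683]
tcp_rot: [0.061, 0.998, 0.001, 0.002]
contact_force: [-0.6, 0.8, 0.2]
opening: 0.73
```

```bash
python3 -c "
from h import *
go(648,204.4,188,-7)"
```

```text
t22.4 pos [649.6 204.5 193.3] psi 173.0 | NOW x1.6 y-0.3 z5.3 | AFTER turn x1.6 y-0.3 turn [ 0.1  0.2 -0. ] open 0.730 F [-0.6  0.8  0.2]
```

>>> apply_moves(
  moves=[
    [[0.002, 0, 0.003, 0, 0.2, 0, 1], [0, 0, 0.003, 0, 0, 0, 1], [0, 0, 0.002, 0, 0, 0, 1]],
  ],
)

```text
time: 22.75
eef_pos: [0.6484, 0.2045, 0.1623]
tcp_rot: [0.061, 0.998, 0.001, 0.001]
contact_force: [-3.7, -0.5, 9.1]
opening: 0.732
```

```bash
python3 -c "
from h import *
go(648,204.4,188,-7)"
```

```text
t22.8 pos [648.4 204.5 187.3] psi 173.0 | NOW x0.4 y-0.1 z-0.7 | AFTER turn x0.4 y-0.1 turn [ 0.1  0.1 -0. ] open 0.732 F [-3.7 -0.5  9.1]
```

>>> apply_moves(
  moves=[
    [[0, 0, 0, 0, 0, 0, -1], [0, 0, 0, 0, 0, 0, -1], [0, 0, 0, 0, 0, 0, -1], [0, 0, -0.02, 0, 0, 0, -1], [0, 0, -0.03, 0, 0, 0, -1], [0, 0, -0.02, 0, 0, 0, -1]],
  ],
)

```text
time: 23.35
eef_pos: [0.6455, 0.2039, 0.2277]
tcp_rot: [0.061, 0.998, -0.0, -0.004]
contact_force: [-0.1, 0.0, 0.8]
opening: 1.001
```

```bash
python3 -c "
from h import *
go(462,-8,100,44)"
```

```text
t23.4 pos [645.5 203.9 252.7] psi 173.0 | NOW x154.8 y-232.7 z152.7 | AFTER turn x279.2 y-25.0 turn [  0.2  -0.5 -51. ] open 1.001 F [-0.1  0.   0.8]
```

>>> apply_moves(
  moves=[
    [[0.012, -0.018, 0, 0, 0, 0, -1], [0.026, -0.04, 0, 0, 0, 0, -1], [0.026, -0.04, 0, 0, 0, 0, -1], [0.026, -0.04, 0, 0, 0, 0, -1], [0.026, -0.04, 0, 0, 0, 0, -1], [0.026, -0.038, 0, 0, 0, -7, -1], [0, 0, 0.02, 0, 0, -8, -1], [0, 0, 0.02, 0, 0, -8, -1], [0, 0, 0.02, 0, 0, -8, -1], [0, 0, 0.02, 0, 0, -8, -1], [0, 0, 0.02, 0, 0, -8, -1], [0, 0, 0, 0, 0, -4, -1]],
  ],
)

```text
time: 24.55
eef_pos: [0.4756, -0.0004, 0.1305]
tcp_rot: [-0.391, 0.92, -0.003, 0.004]
contact_force: [0.8, 0.5, -0.4]
opening: 1.0
```

```bash
python3 -c "
from h import *
go(462,-8,60,44)
cv2.imwrite('pics/t10.png',np.mean([ctrl.read_camera('top').astype(float) for _ in range(3)],0)[:,:,::-1])
cv2.imwrite('pics/s10.png',ctrl.read_camera('side')[:,:,::-1])
"
```

```text
t24.6 pos [ 4.756e+02 -4.000e-01  1.555e+02] psi -134.0 | NOW x15.5 y5.3 z95.5 | AFTER turn x15.1 y4.0 turn [-0.5  0.3  2. ] open 1.000 F [ 0.8  0.5 -0.4][ WARN:0@16.615] global loadsave.cpp:1063 imwrite_ Unsupported depth image for selected encoder is fallbacked to CV_8U.
```

>>> apply_moves(
  moves=[
    [[0.008, 0.002, 0.02, -0.5, 0.3, 2, -1], [0.007, 0.002, 0.03, 0, 0, 0, -1], [0, 0, 0.03, 0, 0, 0, -1], [0, 0, 0.015, 0, 0, 0, -1], [0, 0, 0, 0, 0, 0, -1], [0, 0, 0, 0, 0, 0, -1]],
  ],
)

```text
time: 25.35
eef_pos: [0.4721, -0.0103, 0.0433]
tcp_rot: [-0.368, 0.93, -0.006, 0.009]
contact_force: [0.4, -0.6, -0.1]
opening: 0.997
```

```bash
python3 -c "
from h import *
go(462,-8,5,44)
t=cv2.imread('pics/t10.png');s=ctrl.read_camera('side')[:,:,::-1]
g=lambda i:np.clip(255*(cv2.resize(i,None,fx=7,fy=7,interpolation=2)/255.)**.6,0,255).astype(np.uint8)
cv2.imwrite('pics/c10.png',np.hstack([g(t[130:190,190:245]),g(s[170:230,240:295])]))
"
```

```text
t25.4 pos [472.1 -10.3  68.3] psi -136.8 | NOW x6.7 y9.7 z63.3 | AFTER turn x5.7 y8.7 turn [-1.   0.7 -0.8] open 0.997 F [ 0.4 -0.6 -0.1]
```

View pics/c10.png

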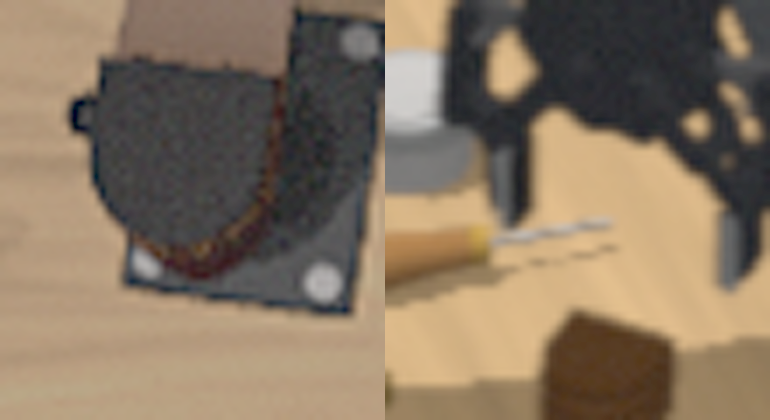

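The large stack looks right: black top piece on the block, with its straight edge at (204,139)–(230,141) px in line with the sole step. The small block is where expected.

>>> apply_moves(
  moves=[
    [[0.004, 0.005, 0.015, -1, 0.7, -0.8, -1], [0.003, 0.004, 0.02, 0, 0, 0, -1], [0, 0, 0.015, 0, 0, 0, -1], [0, 0, 0.004, 0, 0, 0, -1], [0, 0, 0, 0, 0, 0, -1], [0, 0, 0, 0, 0, 0, -1]],
  ],
)

```text
time: 26.0
eef_pos: [0.4651, -0.0094, -0.0087]
tcp_rot: [-0.376, 0.927, -0.002, 0.004]
contact_force: [-0.7, -0.4, -0.5]
opening: 0.998
```

```bash
python3 -c "
from h import *
go(462,-8,5,44)
k=[(190+(x+.5)/7-.5,130+(y+.5)/7-.5) for x,y in((100,60),(283,78))]
p=ray('top',k,.198)[:,:2]*1000;d=p[0]-p[1];n=np.array([d[1],-d[0]])/np.hypot(*d);print(p,np.hypot(*d),np.rad2deg(np.arctan2(n[1],n[0])),p.mean(0)-33*n)
"
```

```text
t26.0 pos [465.1  -9.4  16.3] psi -135.9 | NOW x1.3 y3.3 z11.3 | AFTER turn x1.3 y3.2 turn [-0.4  0.3  0.1] open 0.998 F [-0.7 -0.4 -0.5]
[[676.52660675 231.06949784]
 [669.03996434 164.57855634]] 66.91109860150863 -6.42424245016907 [639.99050355 201.51637715]
```

>>> apply_moves(
  moves=[
    [[0.002, 0.003, 0.008, -0.4, 0.3, 0, -1], [0, 0, 0.003, 0, 0, 0, -1], [0, 0, 0, 0, 0, 0, 1], [0, 0, 0, 0, 0, 0, 1], [0, 0, 0, 0, 0, 0, 1], [0, 0, 0, 0, 0, 0, 1], [0, 0, 0, 0, 0, 0, 1], [0, 0, 0, 0, 0, 0, 1]],
  ],
  force=45,
)

```text
time: 26.8
eef_pos: [0.4638, -0.0091, -0.0181]
tcp_rot: [-0.376, 0.927, -0.001, 0.002]
contact_force: [-0.4, 0.1, -0.4]
opening: 0.533
```

```bash
python3 -c "
from h import *
go(462,-8,5,44)
"
```

```text
t26.8 pos [463.8  -9.1   6.9] psi -135.9 | NOW x0.5 y2.0 z1.9 | AFTER turn x0.5 y2.0 turn [-0.2  0.1  0.1] open 0.533 F [-0.4  0.1 -0.4]
```

>>> apply_moves(
  moves=[
    [[0, 0, -0.01, 0, 0, 0, 1], [0, 0, -0.03, 0, 0, 0, 1], [0, 0, -0.045, 0, 0, 0, 1], [0, 0, -0.045, 0, 0, 8, 1], [0, 0, -0.045, 0, 0, 8, 1], [0, 0, -0.045, 0, 0, 8, 1], [0, 0, -0.03, 0, 0, 8, 1], [0, 0, 0, 0, 0, 1, 1], [0, 0, 0, 0, 0, 0, 1]],
  ],
)

```text
time: 27.7
eef_pos: [0.4599, -0.008, 0.245]
tcp_rot: [-0.086, 0.996, -0.001, 0.001]
contact_force: [-0.3, 0.0, -0.9]
opening: 0.531
```

```bash
python3 -c "
from h import *
go(647,-208,240,11)
"
```

```text
t27.7 pos [459.9  -8.  270. ] psi -170.1 | NOW x-149.8 y-229.1 z30.0 | AFTER turn x-145.5 y-232.0 turn [-0.1  0.1 -1.1] open 0.531 F [-0.3  0.  -0.9]
```

>>> apply_moves(
  moves=[
    [[-0.013, -0.02, 0, 0, 0, -1.1, 1], [-0.025, -0.04, 0, 0, 0, 0, 1], [-0.025, -0.04, 0, 0, 0, 0, 1], [-0.025, -0.04, 0, 0, 0, 0, 1], [-0.025, -0.04, 0, 0, 0, 0, 1], [-0.018, -0.03, 0, 0, 0, 0, 1], [-0.01, -0.014, 0, 0, 0, 0, 1], [-0.003, -0.006, 0.01, 0, 0, 0, 1], [0, 0, 0.02, 0, 0, 0, 1], [0, 0, 0.01, 0, 0, 0, 1], [0, 0, 0, 0, 0, 0, 1]],
  ],
)

```text
time: 28.8
eef_pos: [0.6394, -0.2063, 0.1726]
tcp_rot: [-0.106, 0.994, 0.011, -0.017]
contact_force: [-0.7, 0.3, -1.0]
opening: 0.534
```

```bash
python3 -c "
from h import *
go(647,-208,162,11)
"
```

```text
t28.8 pos [ 639.4 -206.3  197.6] psi -167.8 | NOW x-8.1 y-4.1 z35.6 | AFTER turn x-7.1 y-3.1 turn [ 1.4 -1.8  1.2] open 0.534 F [-0.7  0.3 -1. ]
```

>>> apply_moves(
  moves=[
    [[-0.007, -0.003, 0.005, 1.4, -1.8, 1.2, 1], [0, 0, 0.008, 0, 0, 0, 1], [0, 0, 0.008, 0, 0, 0, 1], [0, 0, 0, 0, 0, 0, 1], [0, 0, 0, 0, 0, 0, 1]],
  ],
)

```text
time: 29.3
eef_pos: [0.6448, -0.2051, 0.1495]
tcp_rot: [-0.098, 0.995, 0.001, -0.001]
contact_force: [0.1, 0.8, -1.0]
opening: 0.528
```

```bash
python3 -c "
from h import *
go(647,-208,162,11)
"
```

```text
t29.3 pos [ 644.8 -205.1  174.5] psi -168.8 | NOW x-1.6 y-3.3 z12.5 | AFTER turn x-1.6 y-3.3 turn [ 0.1 -0.1  0.2] open 0.528 F [ 0.1  0.8 -1. ]
```

Before releasing, one look from the side (15th view).

>>> apply_moves(
  moves=[
    [[-0.002, -0.003, 0.005, 0, 0, 0, 1], [0, 0, 0.003, 0, 0, 0, 1], [0, 0, 0, 0, 0, 0, 1]],
  ],
)

```text
time: 29.6
eef_pos: [0.6482, -0.2083, 0.1422]
tcp_rot: [-0.098, 0.995, 0.0, -0.0]
contact_force: [0.5, 0.4, -0.9]
opening: 0.529
```

```bash
python3 -c "
from h import *
go(647,-208,162,11)
a=ctrl.read_camera('side')[:,:,::-1]
r=cv2.resize(a[165:245,345:440],None,fx=8,fy=7,interpolation=2)
cv2.imwrite('pics/p11.png',np.clip(255*(r/255.)**.6,0,255).astype(np.uint8))"
```

```text
t29.6 pos [ 648.2 -208.3  167.2] psi -168.8 | NOW x1.1 y0.5 z5.2 | AFTER turn x1.2 y0.5 turn [ 0.  -0.1  0.2] open 0.529 F [ 0.5  0.4 -0.9]
```

View pics/p11.png

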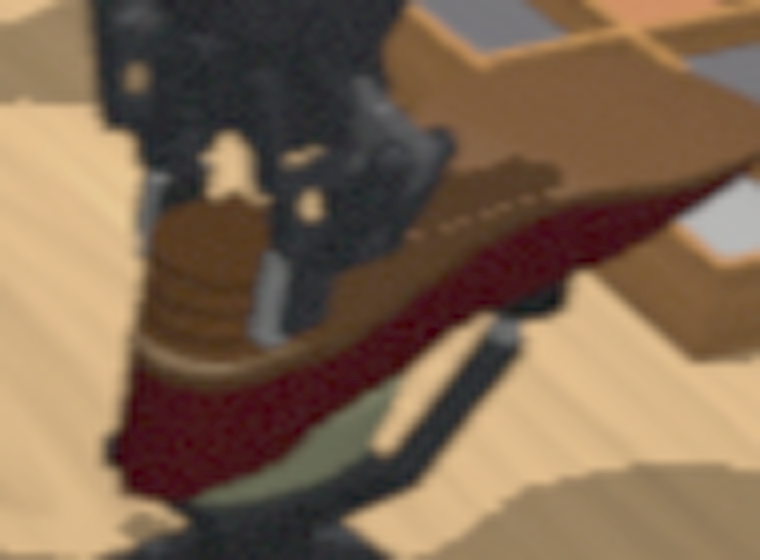

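Block left edge and seat left edge line up (within about 1 px). Lower it.

>>> apply_moves(
  moves=[
    [[0.002, 0, 0.003, 0, 0, 0, 1], [0, 0, 0.003, 0, 0, 0, 1], [0, 0, 0.002, 0, 0, 0, 1]],
  ],
)

```text
time: 29.95
eef_pos: [0.6468, -0.2091, 0.1366]
tcp_rot: [-0.098, 0.995, -0.0, 0.0]
contact_force: [-4.9, 2.7, 10.2]
opening: 0.53
```

>>> apply_moves(
  moves=[
    [[0, 0, 0.003, 0, 0, 0, 1], [0, 0, 0.002, 0, 0, 0, 1]],
  ],
)

```text
time: 30.15
eef_pos: [0.6472, -0.2093, 0.1366]
tcp_rot: [-0.098, 0.995, -0.001, 0.001]
contact_force: [-2.3, 0.4, 2.0]
opening: 0.525
```

>>> apply_moves(
  moves=[
    [[0, 0, 0, 0, 0, 0, -1], [0, 0, 0, 0, 0, 0, -1], [0, 0, 0, 0, 0, 0, -1], [0, 0, -0.02, 0, 0, 0, -1], [0, 0, -0.03, 0, 0, 0, -1], [0, 0, -0.03, 0, 0, 0, -1], [0, 0, -0.01, 0, 0, 8, -1], [0, 0, 0, 0, 0, 7, -1]],
  ],
)

```text
time: 30.95
eef_pos: [0.6458, -0.2087, 0.2251]
tcp_rot: [0.037, 0.999, 0.001, -0.002]
contact_force: [0.3, -0.8, -0.4]
opening: 1.002
```

```bash
python3 -c "
from h import *
go(438.5,-210,100,-4.5)
"
```

```text
t30.9 pos [ 645.8 -208.7  250.1] psi 175.7 | NOW x206.1 y-16.9 z150.1 | AFTER turn x206.6 y-17.6 turn [ 0.1 -0.2  0.2] open 1.002 F [ 0.3 -0.8 -0.4]
```

>>> apply_moves(
  moves=[
    [[0.02, -0.002, 0, 0, 0, 0, -1], [0.035, -0.003, 0, 0, 0, 0, -1], [0.035, -0.003, 0, 0, 0, 0, -1], [0.035, -0.003, 0.01, 0, 0, 0, -1], [0.035, -0.003, 0.02, 0, 0, 0, -1], [0.03, -0.002, 0.03, 0, 0, 0, -1], [0.015, -0.001, 0.03, 0, 0, 0, -1], [0, 0, 0.03, 0, 0, 0, -1], [0, 0, 0.02, 0, 0, 0, -1], [0, 0, 0, 0, 0, 0, -1], [0, 0, 0, 0, 0, 0, -1]],
  ],
)

```text
time: 32.05
eef_pos: [0.4331, -0.2101, 0.0801]
tcp_rot: [0.038, 0.999, -0.001, 0.001]
contact_force: [-0.2, 0.0, -0.2]
opening: 0.997
```

```bash
python3 -c "
from h import *
go(438.5,-210,-1.5,-4.5)
"
```

```text
t32.0 pos [ 433.1 -210.1  105.1] psi 175.6 | NOW x-5.3 y0.7 z106.6 | AFTER turn x-5.4 y0.5 turn [-0.1  0.1  0.1] open 0.997 F [-0.2  0.  -0.2]
```

>>> apply_moves(
  moves=[
    [[-0.004, 0, 0.02, 0, 0, 0, -1], [0, 0, 0.03, 0, 0, 0, -1], [0, 0, 0.025, 0, 0, 0, -1], [0, 0, 0.01, 0, 0, 0, -1], [0, 0, 0, 0, 0, 0, -1], [0, 0, 0, 0, 0, 0, -1]],
  ],
)

```text
time: 32.65
eef_pos: [0.446, -0.2163, 0.0026]
tcp_rot: [0.038, 0.999, -0.006, 0.008]
contact_force: [1.0, -0.5, -0.3]
opening: 1.001
```

```bash
python3 -c "
from h import *
go(438.5,-210,-1.5,-4.5)
"
```

```text
t32.6 pos [ 446.  -216.3   27.6] psi 175.7 | NOW x8.5 y6.1 z29.1 | AFTER turn x8.0 y5.7 turn [-0.7  1.   0.2] open 1.001 F [ 1.  -0.5 -0.3]
```

>>> apply_moves(
  moves=[
    [[0.008, 0.006, 0.01, -0.7, 1, 0, -1], [0.001, 0, 0.01, 0, 0, 0, -1], [0, 0, 0.004, 0, 0, 0, -1], [0, 0, 0, 0, 0, 0, -1], [0, 0, 0, 0, 0, 0, -1]],
  ],
)

```text
time: 33.15
eef_pos: [0.4393, -0.2109, -0.02]
tcp_rot: [0.038, 0.999, -0.001, 0.002]
contact_force: [-0.1, 0.4, -0.2]
opening: 1.003
```

```bash
python3 -c "
from h import *
go(438.5,-210,-1.5,-4.5)
"
```

```text
t33.1 pos [ 439.3 -210.9    5. ] psi 175.7 | NOW x0.9 y0.8 z6.5 | AFTER turn x0.9 y0.8 turn [-0.1  0.2  0.2] open 1.003 F [-0.1  0.4 -0.2]
```

>>> apply_moves(
  moves=[
    [[0.001, 0.001, 0.004, 0, 0, 0, -1], [0, 0, 0.003, 0, 0, 0, -1], [0, 0, 0, 0, 0, 0, 0], [0, 0, 0, 0, 0, 0, 0], [0, 0, 0, 0, 0, 0, 0.5], [0, 0, 0, 0, 0, 0, 0.5], [0, 0, 0, 0, 0, 0, 0.5]],
  ],
  force=30,
)

```text
time: 33.85
eef_pos: [0.4391, -0.2103, -0.0268]
tcp_rot: [0.038, 0.999, -0.001, 0.002]
contact_force: [0.3, 0.0, 0.3]
opening: 0.524
```

```bash
python3 -c "
from h import *
go(438.5,-210,-1.5,-4.5)
"
```

```text
t33.9 pos [ 439.1 -210.3   -1.8] psi 175.7 | NOW x0.6 y0.2 z-0.3 | AFTER turn x0.6 y0.2 turn [-0.2  0.3  0.2] open 0.524 F [0.3 0.  0.3]
```

>>> apply_moves(
  moves=[
    [[0, 0, 0, 0, 0, 0, 1], [0, 0, -0.01, 0, 0, 0, 1], [0, 0, -0.03, 0, 0, 0, 1], [0, 0, -0.045, 0, 0, 0, 1], [0, 0, -0.045, 0, 0, 0, 1], [0, 0, -0.045, 0, 0, -8, 1], [0, 0, -0.045, 0, 0, -8, 1], [0, 0, -0.03, 0, 0, 0, 1], [0, 0, 0, 0, 0, 0, 1]],
  ],
)

```text
time: 34.75
eef_pos: [0.4362, -0.2082, 0.2368]
tcp_rot: [-0.108, 0.994, -0.001, 0.002]
contact_force: [0.3, 0.1, -0.1]
opening: 0.523
```

```bash
python3 -c "
from h import *
go(646.5,-209.2,240,11)
"
```

```text
t34.8 pos [ 436.2 -208.2  261.8] psi -167.6 | NOW x-205.1 y-45.9 z21.8 | AFTER turn x-206.2 y-41.1 turn [-0.2  0.2  1.4] open 0.523 F [ 0.3  0.1 -0.1]
```

>>> apply_moves(
  moves=[
    [[-0.015, -0.003, 0, 0, 0, 1.4, 1], [-0.03, -0.006, 0, 0, 0, 0, 1], [-0.035, -0.007, 0, 0, 0, 0, 1], [-0.035, -0.007, 0, 0, 0, 0, 1], [-0.035, -0.007, 0, 0, 0, 0, 1], [-0.03, -0.006, 0, 0, 0, 0, 1], [-0.015, -0.003, 0, 0, 0, 0, 1], [-0.005, -0.001, 0, 0, 0, 0, 1], [0, 0, 0.01, 0, 0, 0, 1], [0, 0, 0.01, 0, 0, 0, 1], [0, 0, 0, 0, 0, 0, 1]],
  ],
)

```text
time: 35.85
eef_pos: [0.641, -0.2067, 0.2094]
tcp_rot: [-0.093, 0.996, 0.001, -0.003]
contact_force: [0.5, 0.5, 0.0]
opening: 0.52
```

```bash
python3 -c "
from h import *
go(646.5,-209.2,188,11)
"
```

```text
t35.9 pos [ 641.  -206.7  234.4] psi -169.3 | NOW x-5.2 y-3.5 z46.4 | AFTER turn x-4.9 y-3.4 turn [ 0.1 -0.4 -0.3] open 0.520 F [0.5 0.5 0. ]
```

>>> apply_moves(
  moves=[
    [[-0.005, -0.003, 0.01, 0, -0.4, -0.3, 1], [0, 0, 0.012, 0, 0, 0, 1], [0, 0, 0.01, 0, 0, 0, 1], [0, 0, 0, 0, 0, 0, 1], [0, 0, 0, 0, 0, 0, 1]],
  ],
)

```text
time: 36.35
eef_pos: [0.6445, -0.2091, 0.1736]
tcp_rot: [-0.096, 0.995, 0.002, -0.001]
contact_force: [0.6, -0.2, -0.7]
opening: 0.521
```

```bash
python3 -c "
from h import *
go(646.5,-209.2,188,11)
"
```

```text
t36.4 pos [ 644.5 -209.1  198.6] psi -169.0 | NOW x-2.0 y-0.5 z10.6 | AFTER turn x-1.9 y-0.5 turn [ 0.2 -0.  -0. ] open 0.521 F [ 0.6 -0.2 -0.7]
```

>>> apply_moves(
  moves=[
    [[-0.002, 0, 0.003, 0, 0, 0, 1], [0, 0, 0.002, 0, 0, 0, 1], [0, 0, 0, 0, 0, 0, 1]],
  ],
)

```text
time: 36.65
eef_pos: [0.6472, -0.2089, 0.1692]
tcp_rot: [-0.096, 0.995, 0.001, 0.0]
contact_force: [-0.1, 0.4, 0.5]
opening: 0.526
```

```bash
python3 -c "
from h import *
go(646.5,-209.2,188,11)
"
```

```text
t36.6 pos [ 647.2 -208.9  194.2] psi -169.0 | NOW x0.7 y-0.2 z6.2 | AFTER turn x0.7 y-0.2 turn [ 0.1  0.  -0. ] open 0.526 F [-0.1  0.4  0.5]
```

>>> apply_moves(
  moves=[
    [[0.001, 0, 0.003, 0, 0, 0, 1], [0, 0, 0.003, 0, 0, 0, 1], [0, 0, 0.002, 0, 0, 0, 1]],
  ],
)

```text
time: 36.95
eef_pos: [0.6469, -0.2093, 0.1631]
tcp_rot: [-0.096, 0.995, 0.0, 0.001]
contact_force: [-2.8, 0.8, 6.9]
opening: 0.522
```

```bash
python3 -c "
from h import *
go(646.5,-209.2,188,11)
"
```

```text
t37.0 pos [ 646.9 -209.3  188.1] psi -169.0 | NOW x0.4 y0.2 z0.1 | AFTER turn x0.4 y0.2 turn [ 0.   0.2 -0. ] open 0.522 F [-2.8  0.8  6.9]
```

>>> apply_moves(
  moves=[
    [[0, 0, 0, 0, 0, 0, -1], [0, 0, 0, 0, 0, 0, -1], [0, 0, 0, 0, 0, 0, -1], [0, 0, -0.02, 0, 0, 0, -1], [0, 0, -0.03, 0, 0, 0, -1], [0, 0, -0.03, 0, 0, 0, -1], [0, 0, 0, 0, 0, 8, -1], [0, 0, 0, 0, 0, 3, -1]],
  ],
)

```text
time: 37.75
eef_pos: [0.6458, -0.209, 0.2432]
tcp_rot: [0.004, 1.0, 0.002, -0.001]
contact_force: [-0.3, -0.1, -0.2]
opening: 1.0
```

```bash
python3 -c "
from h import *
go(447.3,185.8,150,0)
"
```

```text
t37.8 pos [ 645.8 -209.   268.2] psi 179.6 | NOW x201.3 y392.9 z118.2 | AFTER turn x198.5 y394.8 turn [ 0.2 -0.1 -0.4] open 1.000 F [-0.3 -0.1 -0.2]
```

>>> apply_moves(
  moves=[
    [[0.01, 0.02, 0, 0, 0, 0, -1], [0.019, 0.038, 0, 0, 0, 0, -1], [0.019, 0.038, 0, 0, 0, 0, -1], [0.019, 0.038, 0, 0, 0, 0, -1], [0.019, 0.038, 0, 0, 0, 0, -1], [0.019, 0.038, 0, 0, 0, 0, -1], [0.019, 0.038, 0, 0, 0, 0, -1], [0.019, 0.038, 0, 0, 0, 0, -1], [0.019, 0.038, 0, 0, 0, 0, -1], [0.019, 0.036, 0, 0, 0, 0, -1], [0.01, 0.02, 0, 0, 0, 0, -1], [0, 0, 0, 0, 0, 0, -1]],
  ],
)

```text
time: 38.95
eef_pos: [0.4515, 0.1848, 0.2435]
tcp_rot: [0.007, 1.0, 0.002, 0.002]
contact_force: [-0.0, 0.3, 0.1]
opening: 1.0
```

```bash
python3 -c "
from h import *
go(447.3,185.8,5,0)
t=np.mean([ctrl.read_camera('top').astype(float) for _ in range(3)],0)[:,:,::-1].astype(np.uint8);cv2.imwrite('pics/t12.png',t)
hsv=cv2.cvtColor(t,cv2.COLOR_BGR2HSV)
for th in(60,70):
  for sd,z in(((218,155),.198),((375,152),.196)):
    m=((hsv[:,:,2]<th)).astype(np.uint8)*255
    print(th,dshape('top',blob(m,sd,20),z))
"
```

```text
t39.0 pos [451.5 184.8 268.5] psi 179.2 | NOW x5.3 y0.0 z263.5 | AFTER turn x4.2 y1.0 turn [ 0.2  0.2 -0.8] open 1.000 F [-0.   0.3  0.1]
60 (array([633.8, 193.9]), array([ 95.9, 101.9]), np.float64(-90.2), array([ 2.2, -5.6]))
60 (array([ 637.1, -191.9]), array([ 82.5, 101.8]), np.float64(88.8), array([-1.2,  4.8]))
70 (array([633.8, 193.9]), array([ 95.9, 101.9]), np.float64(-90.2), array([ 2.2, -5.3]))
70 (array([ 637.1, -191.9]), array([ 82.6, 101.8]), np.float64(88.8), array([-1.1,  4.7]))
```

>>> apply_moves(
  moves=[
    [[0.004, 0.001, 0.03, 0.2, 0.2, -0.8, -1], [0, 0, 0.045, 0, 0, 0, -1], [0, 0, 0.045, 0, 0, 0, -1], [0, 0, 0.04, 0, 0, 0, -1], [0, 0, 0.03, 0, 0, 0, -1], [0, 0, 0.01, 0, 0, 0, -1], [0, 0, 0, 0, 0, 0, -1], [0, 0, 0, 0, 0, 0, -1]],
  ],
)

```text
time: 39.9
eef_pos: [0.4602, 0.174, 0.0414]
tcp_rot: [0.009, 1.0, -0.001, 0.006]
contact_force: [-0.4, -0.3, 0.0]
opening: 1.001
```

```bash
python3 -c "
from h import *
go(447.3,185.8,6,0)
"
```

```text
t39.9 pos [460.2 174.   66.4] psi 179.0 | NOW x13.8 y11.7 z60.4 | AFTER turn x12.9 y11.8 turn [-0.1  0.7 -1. ] open 1.001 F [-0.4 -0.3  0. ]
```

>>> apply_moves(
  moves=[
    [[0.013, 0.012, 0, -0.1, 0.7, -1, -1], [0, 0, 0.015, 0, 0, 0, -1], [0, 0, 0.01, 0, 0, 0, -1], [0, 0, 0, 0, 0, 0, -1], [0, 0, 0, 0, 0, 0, -1]],
  ],
)

```text
time: 40.4
eef_pos: [0.4518, 0.1897, 0.0235]
tcp_rot: [-0.001, 1.0, 0.002, 0.006]
contact_force: [0.7, 0.5, 0.1]
opening: 0.998
```

```bash
python3 -c "
from h import *
go(447.3,185.8,6,0)
"
```

```text
t40.4 pos [451.8 189.7  48.5] psi -179.9 | NOW x5.0 y-4.0 z42.5 | AFTER turn x4.5 y-3.9 turn [0.2 0.7 0.1] open 0.998 F [0.7 0.5 0.1]
```

>>> apply_moves(
  moves=[
    [[0.005, -0.004, 0.008, 0.2, 0.7, 0, -1], [0.001, 0, 0.012, 0, 0, 0, -1], [0.001, 0, 0.012, 0, 0, 0, -1], [0, 0, 0.008, 0, 0, 0, -1], [0, 0, 0, 0, 0, 0, -1]],
  ],
)

```text
time: 40.9
eef_pos: [0.4447, 0.1856, -0.0188]
tcp_rot: [-0.001, 1.0, 0.0, 0.0]
contact_force: [0.0, 0.0, 0.3]
opening: 0.998
```

```bash
python3 -c "
from h import *
go(447.3,185.8,6,0)
"
```

```text
t40.9 pos [444.7 185.6   6.2] psi -179.9 | NOW x-2.6 y0.2 z0.2 | AFTER turn x-2.6 y0.2 turn [0.  0.  0.1] open 0.998 F [0.  0.  0.3]
```

>>> apply_moves(
  moves=[
    [[-0.003, 0, 0, 0, 0, 0, -1], [0, 0, 0, 0, 0, 0, 1], [0, 0, 0, 0, 0, 0, 1], [0, 0, 0, 0, 0, 0, 1], [0, 0, 0, 0, 0, 0, 1], [0, 0, 0, 0, 0, 0, 1], [0, 0, -0.01, 0, 0, 0, 1], [0, 0, -0.03, 0, 0, 0, 1], [0, 0, -0.04, 0, 0, 0, 1], [0, 0, 0, 0, 0, 0, 1]],
  ],
  force=50,
)

```text
time: 41.9
eef_pos: [0.4462, 0.1853, 0.0634]
tcp_rot: [-0.001, 1.0, -0.0, -0.002]
contact_force: [1.4, -0.5, -1.5]
opening: 0.709
```

```bash
python3 -c "
from h import *
go(675,-3,80,0)
"
```

```text
t41.9 pos [446.2 185.3  88.4] psi -179.9 | NOW x-228.5 y-188.7 z8.4 | AFTER turn x-228.8 y-188.3 turn [-0.  -0.3  0.1] open 0.709 F [ 1.4 -0.5 -1.5]
```

>>> apply_moves(
  moves=[
    [[-0.015, -0.012, 0, 0, 0, 0, 1], [-0.03, -0.025, 0, 0, 0, 0, 1], [-0.033, -0.027, 0, 0, 0, 0, 1], [-0.033, -0.027, 0, 0, 0, 0, 1], [-0.033, -0.027, 0, 0, 0, 0, 1], [-0.033, -0.027, 0, 0, 0, 0, 1], [-0.03, -0.025, 0.01, 0, 0, 0, 1], [-0.015, -0.012, 0.02, 0, 0, 0, 1], [-0.005, -0.004, 0.02, 0, 0, 0, 1], [0, 0, 0.01, 0, 0, 0, 1], [0, 0, 0, 0, 0, 0, 1]],
  ],
)

```text
time: 43.0
eef_pos: [0.6804, -0.0179, -0.0131]
tcp_rot: [-0.0, 1.0, -0.001, -0.008]
contact_force: [-1.2, 0.0, -2.4]
opening: 0.71
```

```bash
python3 -c "
from h import *
go(675,-3,6,0)
"
```

```text
t43.0 pos [680.4 -17.9  11.9] psi -180.0 | NOW x5.3 y14.9 z5.9 | AFTER turn x5.4 y14.9 turn [-0.1 -0.9  0. ] open 0.710 F [-1.2  0.  -2.4]
```

>>> apply_moves(
  moves=[
    [[0.002, 0.014, 0, 0, -0.9, 0, 1], [0, 0, 0.003, 0, 0, 0, 1], [0, 0, 0.003, 0, 0, 0, 1], [0, 0, 0.002, 0, 0, 0, 1]],
  ],
)

```text
time: 43.4
eef_pos: [0.678, -0.0015, -0.0188]
tcp_rot: [-0.002, 1.0, -0.001, 0.002]
contact_force: [-3.9, -2.6, 6.8]
opening: 0.71
```

```bash
python3 -c "
from h import *
go(675,-3,6,0)
"
```

```text
t43.4 pos [678.   -1.5   6.2] psi -179.8 | NOW x3.0 y-1.5 z0.2 | AFTER turn x3.0 y-1.5 turn [-0.2  0.2  0.2] open 0.710 F [-3.9 -2.6  6.8]
```

Contact with the bench. Release, rise, and retreat so the cameras can see.

>>> apply_moves(
  moves=[
    [[0, 0, 0, 0, 0, 0, -1], [0, 0, 0, 0, 0, 0, -1], [0, 0, 0, 0, 0, 0, -1], [0, 0, -0.02, 0, 0, 0, -1], [0, 0, -0.04, 0, 0, 0, -1], [0, 0, -0.045, 0, 0, 0, -1], [0, 0, -0.045, 0, 0, 0, -1], [0, 0, -0.045, 0, 0, 0, -1], [0.03, 0, -0.03, 0, 0, 0, -1], [0.045, 0, 0, 0, 0, 0, -1], [0.045, 0, 0, 0, 0, 0, -1], [0.03, 0, 0, 0, 0, 0, -1]],
  ],
)

```text
time: 44.6
eef_pos: [0.5284, -0.0014, 0.2188]
tcp_rot: [-0.002, 1.0, -0.002, 0.008]
contact_force: [-0.2, 0.0, 0.2]
opening: 0.999
```

>>> apply_moves(
  moves=[
    [[0.03, 0, 0, 0, 0, 0, -1], [0.02, 0, 0, 0, 0, 0, -1], [0, 0, 0, 0, 0, 0, -1], [0, 0, 0, 0, 0, 0, -1]],
  ],
)

```text
time: 45.0
eef_pos: [0.4745, -0.0013, 0.2198]
tcp_rot: [-0.001, 1.0, -0.002, 0.011]
contact_force: [0.3, -0.2, 0.4]
opening: 0.999
```

```bash
python3 -c "
from h import *
go(475,-3,250,0)
t=np.mean([ctrl.read_camera('top').astype(float) for _ in range(4)],0)[:,:,::-1];s=ctrl.read_camera('side')[:,:,::-1]
g=lambda i,f:np.clip(255*(cv2.resize(i,None,fx=f,fy=f,interpolation=2)/255.)**.6,0,255).astype(np.uint8)
t=t.astype(np.uint8)
A=np.hstack([g(t[128:188,195:245],6)[:,:300],g(t[128:188,345:395],6)]);B=g(s[90:270,285:445],2.5)[:450][:240*0+0 or None]
C=np.zeros((600,800,3),np.uint8);C[:360,:600]=A
C[360:600,:400]=g(s[95:155,280:380],4);C[360:600,400:800]=g(s[165:225,345:445],4)
D=g(t[130:210,265:315],4);C[:320,600:800]=D
cv2.imwrite('pics/f.png',C)"
```

```text
t45.0 pos [474.5  -1.3 244.8] psi -179.8 | NOW x-0.6 y-1.7 z-5.2 | AFTER turn x-0.5 y-1.7 turn [-0.2  1.3  0.2] open 0.999 F [ 0.3 -0.2  0.4]
```

View pics/f.png

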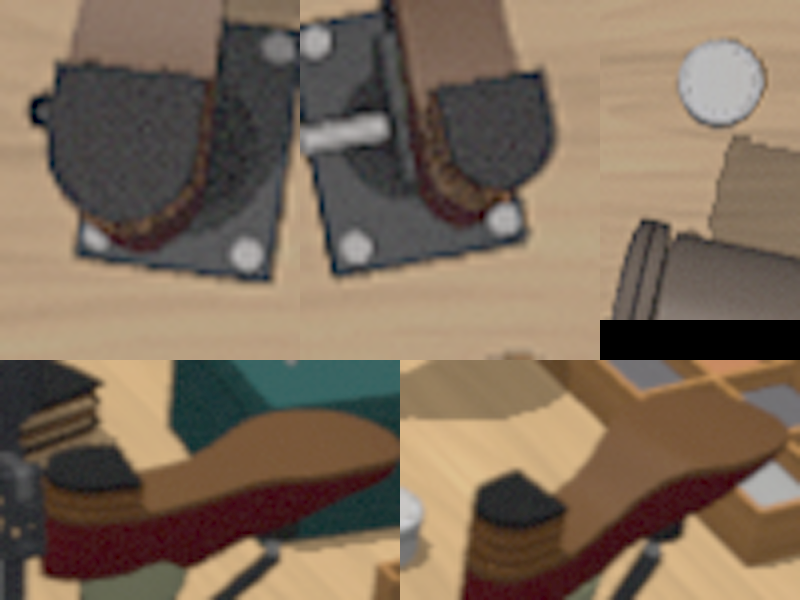

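```bash
python3 -c "
from h import *
for k,o,z,c in(([(57,65),(208,78)],195,.198,33),([(132,92),(242,73)],345,.196,24)):
  k=[(o+(x+.5)/6-.5,128+(y+.5)/6-.5) for x,y in k]
  p=ray('top',k,z)[:,:2]*1000;d=p[0]-p[1];n=np.array([d[1],-d[0]])/np.hypot(*d);print(np.hypot(*d),np.rad2deg(np.arctan2(n[1],n[0])),p.mean(0)-c*n)
for k,z,c in(([(280+133/4,95+95/4),(280+143/4,95+122/4)],.198,33),([(345+118/4,165+112/4),(345+166/4,165+145/4)],.196,24)):
  p=ray('side',k,z)[:,:2]*1000;print('side',p.round(),p.mean(0))
"
```

```text
64.32892083025308 -5.720620635460901 [639.77200485 201.77726866]
47.07074153649522 9.191602260247544 [ 639.41817145 -208.37565423]
side [[682. 207.]
 [671. 167.]] [676.67512128 186.7721836 ]
side [[ 661. -188.]
 [ 671. -228.]] [ 665.95029682 -207.9335523 ]
```

```bash
python3 -c "
from plant import ctrl
print(ctrl.sign_off())"
```

```text
the job is handed in; nothing more can be done
None
```

Both heels are dry-fitted, with each block on its own seat and its top piece on it. The nail tin stands on the bench between the jacks, and the job was handed in at about 45 s.

**Last checks**
- **Positions:** In the top view the large top piece is about 2–3 mm and the small one about 3 mm from where I measured their seats. Straight edges are to the toe within about 3°. In the side view both stacks look flat, with their outlines in line.
- **Tin:** I set it down at about (678, −2) mm, roughly 200 mm from each column. It looks upright from above.
- **Bystanders:** I did not re-measure the hammer, pincers or cement can at the end. No move went near them and no unexpected force showed.

**What failed or disagreed**
- **First grasp:** My first grip on the small block slipped off because the reported tool height read about 25 mm low. I measured this by touching the bench and corrected for it. The slip shifted the block only a few millimetres.
- **Camera against robot:** The arm's own position for the parts differs from the top camera by about 2–4 mm.
- **Side view of the large heel:** Its straight edge came out about 11 mm to one side of the top-view position. The robot's gripper hides part of the heel in that picture, so I relied on the top view.

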